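Empty the dye pots and charge each with two fresh tablets

TASK

Get the dye pots ready for the next class. Tip the dried lumps out of the pots that still hold some into the grey waste tub and drop in any lumps that lie loose on the bench; then give every pot exactly two fresh tablets from the dispenser - it drops one tablet from its spout each time the red lever is pressed right down and let up again - and stand the pots upright on the wooden tray. Waste no tablets, leave the lever up, and do not disturb the bobbin or the water glass.

Things in the scene. Friction and masses are not known exactly. Their poses are not given: they have to be found in the camera images.
- pot1_mid (a point): pot 1 (may be absent): white cup, blue rim, 52 mm tall, outside diameter 69 mm at the rim, 52 mm at the foot, wall 3, floor 4 mm, 0.13 kg. Point: on the axis 26 mm above the underside; z up out of the mouth, x along its black handle, a bar 12 mm wide and 16 mm tall, from the wall to 95 mm from the axis, 34 to 50 mm above the underside (grip it 70 mm out). Up to two lumps in it at the start
- pot2_mid (a point): pot 2 (may be absent): white cup, blue rim, 52 mm tall, outside diameter 69 mm at the rim, 52 mm at the foot, wall 3, floor 4 mm, 0.13 kg. Point: on the axis 26 mm above the underside; z up out of the mouth, x along its black handle, a bar 12 mm wide and 16 mm tall, from the wall to 95 mm from the axis, 34 to 50 mm above the underside (grip it 70 mm out). Up to two lumps in it at the start
- pot3_mid (a point): pot 3 (may be absent): white cup, blue rim, 52 mm tall, outside diameter 69 mm at the rim, 52 mm at the foot, wall 3, floor 4 mm, 0.13 kg. Point: on the axis 26 mm above the underside; z up out of the mouth, x along its black handle, a bar 12 mm wide and 16 mm tall, from the wall to 95 mm from the axis, 34 to 50 mm above the underside (grip it 70 mm out). Up to two lumps in it at the start
- tab1_mid (a point): fresh blue dye tablet 1 of 7, a disc 26 mm across and 12 mm thick, 12 g; the point is its centre, z its axis. At the start all seven are stacked in the dispenser's clear magazine, tablet 1 lowest: they come out in the order 1, 2, 3 ...
- tab2_mid (a point): fresh blue dye tablet 2 of 7, a disc 26 mm across and 12 mm thick, 12 g; the point is its centre, z its axis. At the start all seven are stacked in the dispenser's clear magazine, tablet 1 lowest: they come out in the order 1, 2, 3 ...
- tab3_mid (a point): fresh blue dye tablet 3 of 7, a disc 26 mm across and 12 mm thick, 12 g; the point is its centre, z its axis. At the start all seven are stacked in the dispenser's clear magazine, tablet 1 lowest: they come out in the order 1, 2, 3 ...
- tab4_mid (a point): fresh blue dye tablet 4 of 7, a disc 26 mm across and 12 mm thick, 12 g; the point is its centre, z its axis. At the start all seven are stacked in the dispenser's clear magazine, tablet 1 lowest: they come out in the order 1, 2, 3 ...
- tab5_mid (a point): fresh blue dye tablet 5 of 7, a disc 26 mm across and 12 mm thick, 12 g; the point is its centre, z its axis. At the start all seven are stacked in the dispenser's clear magazine, tablet 1 lowest: they come out in the order 1, 2, 3 ...
- tab6_mid (a point): fresh blue dye tablet 6 of 7, a disc 26 mm across and 12 mm thick, 12 g; the point is its centre, z its axis. At the start all seven are stacked in the dispenser's clear magazine, tablet 1 lowest: they come out in the order 1, 2, 3 ...
- tab7_mid (a point): fresh blue dye tablet 7 of 7, a disc 26 mm across and 12 mm thick, 12 g; the point is its centre, z its axis. At the start all seven are stacked in the dispenser's clear magazine, tablet 1 lowest: they come out in the order 1, 2, 3 ...
- lump1a_mid (a point): dried brown lump of old dye paste, 20 mm across, 16 mm tall, 12 g; starts in pot 1, or loose on the bench if that pot is absent; may itself be absent; the point is its centre
- lump1b_mid (a point): dried brown lump of old dye paste, 20 mm across, 16 mm tall, 12 g; starts in pot 1, or loose on the bench if that pot is absent; may itself be absent; the point is its centre
- lump2a_mid (a point): dried brown lump of old dye paste, 20 mm across, 16 mm tall, 12 g; starts in pot 2, or loose on the bench if that pot is absent; may itself be absent; the point is its centre
- lump2b_mid (a point): dried brown lump of old dye paste, 20 mm across, 16 mm tall, 12 g; starts in pot 2, or loose on the bench if that pot is absent; may itself be absent; the point is its centre
- lump3a_mid (a point): dried brown lump of old dye paste, 20 mm across, 16 mm tall, 12 g; starts in pot 3, or loose on the bench if that pot is absent; may itself be absent; the point is its centre
- lump3b_mid (a point): dried brown lump of old dye paste, 20 mm across, 16 mm tall, 12 g; starts in pot 3, or loose on the bench if that pot is absent; may itself be absent; the point is its centre
- tub: grey open plastic waste tub, fixed, 170 mm (x) by 150 mm (y), 75 mm tall, walls and floor 4 mm; origin at the centre of its underside, on the table
- tray: shallow wooden tray, fixed, 340 mm (x) by 170 mm (y), floor 5 mm thick, walls 14 mm tall, room for three pots side by side along x, handles reaching out over the wall; origin at the centre of its underside, on the table
- drop (a point): point on the table under the dispenser's spout (fixed): a pot whose axis stands here within 10 mm catches the tablets. x points from the spout back to magazine, column and lever, z up. Clear spout: -22 to +14 mm along x, 36 mm wide, 75 mm above the table; column face at +53 mm. Slide a pot in level along x, handle pointing to -x
- magazine (a point): centre of the full stack of tablets in the dispenser's clear square magazine, 125 mm above the table, 30 mm behind the spout point, axes alike. The magazine is 36 mm square, its blue cap 42 mm, 193 mm above the table
- paddle (a point): middle of the upper face of the red paddle (36 x 34 mm) at the end of the dispenser's lever, to be pressed down from above. Moves with the lever: 167 mm above the table at rest, 120 mm when fully pressed. The lever turns about a level pin 95 mm from the paddle towards the spout, 136 mm above the table; x away from the spout, z up at rest
- lever (a joint): angle of the sprung lever: 0 up (it springs back by itself), 0.5 rad fully down on its stop; 3 N at the paddle to start it, 7 N at the end. The tablet has dropped by 0.47 rad: press right down to the stop; the next one falls into place when the lever has come back up
- bobbin: loose wooden bobbin wound with green, a bystander, 42 mm in diameter, 40 mm tall; origin at the centre of its underside
- glass: loose water glass, a bystander, 64 mm in diameter, 75 mm tall; origin at the centre of its underside

How it is judged:
By the outcome, as a careful person would: the job done as asked, in the order asked, and still so for the second after the job is handed in, with the robot touching nothing.
Of pot1, pot2, pot3 only 2 to 3 are there at a start; the rules pass over those that are not, and their reading is None.
Of lump1a, lump1b, lump2a, lump2b, lump3a, lump3b only 4 to 6 are there at a start; the rules pass over those that are not, and their reading is None.
At some moment in a run one of pot1, pot2, pot3 may be knocked a few centimetres aside while the robot is not near it.
It also fails if it takes over 210 s, if anything falls off the work surface, if the arm or the gripper's body presses on something with over 40 N, if the wrist force passes 120 N, or if a joint passes its speed limit or range.

ROBOT

A 6-joint arm with a two-finger parallel gripper is mounted at the origin on the work surface. World frame = base frame: x ahead of the robot, y to its left, z up, the work surface at z = 0. Lengths are in m, angles in rad, forces in N, time in s.
With the tool pointing down it reaches from about 0.325 to 0.775 m from the base axis. Payload 5.5 kg.
Tool frame: the origin (TCP) lies at the very end of the fingers, on their centre line; the grasp point (between the pads) lies 19 mm behind it; z points along the fingers, y is the direction in which the jaws open and shut (so a half turn about z gives the same grasp; the last joint's range is limited). The gripper opens to 88 mm and grips with 3 to 60 N. Pads are 20 mm wide; open, the fingers measure 115 mm over their backs; the gripper's body (75 mm by 178 mm) begins 61 mm behind the grasp point.
Start: joints at [-1.372, 0.091, 1.231, -0, 1.82, -0.057], TCP at [0.152, -0.58, 0.223] pointing down, gripper open.
Joint ranges: [-2.87, 2.87], [-0.86, 2.18], [0.17, 2.46], [-1.51, 4.65], [0.06, 2.69], [-2.65, 2.65]. Speed limits (rad/s): [2.57, 2.57, 3.01, 3.14, 3.14, 3.14].

INTERFACE

Orientations are given as a rotation vector (axis times angle).
In Python, from station import * gives the robot as it stands. The module is installed in compiled form; this text tells all that it offers.
- The arm moves only by the shell command python3 -m crank 'ROWS' [FORCE]. ROWS is JSON, a list of rows, each an object of numbers: "grip": the closure, from 0 (fully open) to 1 (shut); "x", "y", "z": the shift along the tool's x, y, z in cm; "ax", "ay", "az": the turn, a rotation vector about the tool's x, y, z in rad. In form: [{"grip": .., "x": .., "y": .., "z": .., "ax": .., "ay": .., "az": ..}, ...]. A call has 1 to 10 rows; each row shifts and turns the commanded pose from where the row before left it, along the tool's axes as they then stand; what a row does not reach is not made up. A row lasts 1/12 s, in which the tool goes at most 41.7 mm and 7.16 degrees, less where a joint would pass 70% of its speed; a pose out of reach is approached as far as the arm can. A call is refused whole if a number of a shift passes 4.17 or a number of a turn 0.125, either way. A call with a gripper value outside its range is refused whole. The fingers move at their own pace and stop on an object; FORCE is the grip in N (left out, the last holds). Time passes only in rows, so rows that do not move let the fingers close. It gives the time, the measured TCP pose, the force and the opening at its end, in the units of the state.
- state(): the state, without advancing time (a new reading comes with each control period).
- camera(name): name is "scene" or "side" or "wrist"; returns a dict with "img" (384x512x3 uint8, blue, green, red), "range_z" (384x512 float32, m along the optical axis (not along the pixel's ray), 0 where there is no reading), "vertical_fov" (degrees; the focal length in pixels is half the picture's height over the tangent of half this angle, whatever the lens; pixels are square), "cx", "cy" (the principal point, pixels), "k1" (the pictures are not rectified: a ray, as slopes to the right and down, at radius r is drawn at 1 + k1 r^2 times it, then the intrinsics apply), "R" (3x3) and "t" (3): a world point X has camera coordinates R X + t. Camera axes: x right, y down, z forward; pixel columns grow to the right and rows downward; lengths in m; the calibration is good to about 2 mm. A picture is of the moment at which its call begins.
- hand_in(): hands the job in, once; it reports no verdict.
The state is a dict: "clock": time; "qpos": joint angles; "qvel": joint speeds; "joint_efforts": joint torques, N m; "eef_pos": TCP position; "tool_rot": TCP orientation; "wrist_force": force on the tool from outside, world axes, zero at the start; "ft_torque": the same for the moment, N m; "grip_width": finger opening in m.
Only numpy, scipy, OpenCV 4.12 (cv2) and the standard library are available. Lean on these libraries where they do the work, as an engineer would, in place of code of your own. Each camera call takes 0.05 s, during which the arm holds its last target. There are 200 camera calls.

## Working session

There is one attempt and no reset: what is moved stays moved. The work goes in short steps, Python scripts to look and compute and a shell command to move; the robot and the scene stay as the last step left them, time stands still between calls to the robot, and variables do not carry over. Pictures are saved under pics/ and viewed, about 12 in all and at most 16, crops included, and the job is handed in when it is done.

```bash
mkdir -p pics
cat > h.py <<'E'
from station import *
import numpy as np, cv2
from scipy.spatial.transform import Rotation as Ro
def pts(c):
    "world point per pixel from depth"
    h,w=c["range_z"].shape
    f=h/2/np.tan(np.radians(c["vertical_fov"])/2)
    K=np.array([[f,0,c["cx"]],[0,f,c["cy"]],[0,0,1.]])
    u,v=np.meshgrid(np.arange(w),np.arange(h))
    n=cv2.undistortPoints(np.stack([u,v],-1).reshape(-1,1,2).astype(float),K,np.array([c["k1"],0,0,0,0.])).reshape(h,w,2)
    z=c["range_z"]
    P=np.dstack([n[...,0]*z,n[...,1]*z,z])
    return (P-np.array(c["t"]).ravel())@np.array(c["R"])   # R^T (P-t)
def st():
    s=state(); print({k:np.round(s[k],4).tolist() for k in ("clock","eef_pos","tool_rot","wrist_force","grip_width","qpos")})
E
python3 - <<'E'
from h import *
st()
for n in("scene","side","wrist"):
    c=camera(n); np.savez("c_"+n,**c); cv2.imwrite(f"pics/{n}0.png",c["img"]); print(n,c["vertical_fov"],c["k1"],np.round(-np.array(c["R"]).T@np.array(c["t"]).ravel(),3))
a=cv2.imread("pics/scene0.png");b=cv2.imread("pics/side0.png")
cv2.imwrite("pics/wside.png",np.vstack([a,b])[:, :])
E
```

```text
{'clock': 0.0, 'eef_pos': [0.1517, -0.5802, 0.2216], 'tool_rot': [-3.1141, -0.4004, 0.0002], 'wrist_force': [-0.1883, 0.2131, -0.3354], 'grip_width': 0.0878, 'qpos': [-1.3717, 0.0918, 1.2318, -0.0, 1.8198, -0.0567]}
scene 57.94737064780056 0.00963740329981922 [ 1.225 -0.369  0.612]
side 47.36308065230948 -0.09086785647501945 [0.215 0.55  0.926]
wrist 60.786072773931174 -0.022428129434763504 [ 0.23  -0.56   0.384]
```

View pics/scene0.png

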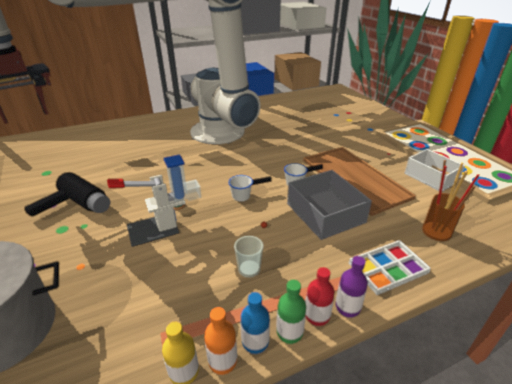

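View pics/side0.png

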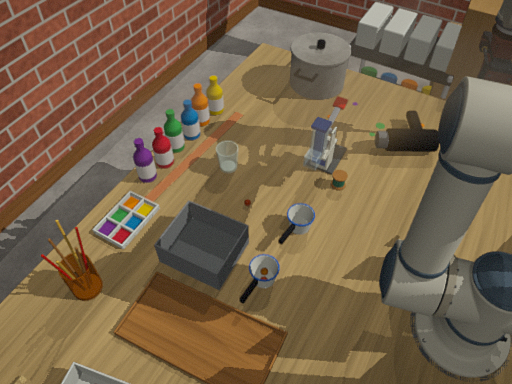

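The scene camera shows the dispenser (165,200), two pots (240,187) and (293,172), the tub (328,203), the tray (370,180) and the glass (249,255). The side view shows the pots at (301,215) and (264,268), the bobbin (340,180) and a small red speck (248,203). I see no third pot yet.

Run:
```python
from h import *
# ortho map, 2mm/px: x 0.1..0.9 up, y +0.5 left .. -0.7 right
def ortho(n):
    c=dict(np.load(f"c_{n}.npz")); P=pts(c); im=c["img"]
    o=np.full((400,600,3),255,np.uint8); zb=np.full((400,600),-1.)
    for p,b in zip(P[c["range_z"]>0],im[c["range_z"]>0]):
        r=int((0.9-p[0])/.002); q=int((0.5-p[1])/.002)
        if 0<=r<399 and 0<=q<599 and -.02<p[2]<.25 and p[2]>zb[r,q]: 
            o[r:r+2,q:q+2]=b; zb[r:r+2,q:q+2]=p[2]
    return P,im,o
for n in ("scene","side","wrist"):
    P,im,o=ortho(n); cv2.imwrite(f"pics/o_{n}.png",o)
    hsv=cv2.cvtColor(im,cv2.COLOR_BGR2HSV); X,Y,Z=P[...,0],P[...,1],P[...,2]
    ws=(X>.15)&(X<.9)&(Y>-.8)&(Y<.6)
    def blobs(name,m,mn=8):
        k,l,s,_=cv2.connectedComponentsWithStats((m&ws).astype(np.uint8))
        for i in range(1,k):
            if s[i,4]>=mn:
                q=P[l==i]; print(n,name,s[i,4],s[i,:2],"med",np.median(q,0).round(3),"min",np.percentile(q,2,0).round(3),"max",np.percentile(q,98,0).round(3))
    H,S,V=cv2.split(hsv)
    blobs("blue",(H>100)&(H<128)&(S>110)&(Z>.02)&(Z<.25))
    blobs("black",(V<50)&(Z>.02)&(Z<.07),15)
    blobs("red",((H<6)|(H>174))&(S>150)&(Z>.003)&(Z<.25))
    blobs("brown",(H>5)&(H<20)&(S>120)&(V<150)&(Z>.004)&(Z<.1),15)
    blobs("grey",(S<50)&(V>40)&(V<110)&(Z>.06)&(Z<.085),30)
    blobs("greenbob",(H>40)&(H<90)&(S>60)&(Z>.01)&(Z<.1))
```

```text
scene blue 168 [165 155] med [ 0.498 -0.262  0.193] min [ 0.474 -0.279  0.182] max [ 0.509 -0.244  0.194]
scene blue 149 [172 169] med [ 0.504 -0.264  0.134] min [ 0.501 -0.271  0.094] max [ 0.507 -0.255  0.171]
scene blue 520 [242 293] med [ 0.893 -0.231  0.101] min [ 0.876 -0.249  0.074] max [ 0.9   -0.207  0.131]
scene black 53 [308 165] med [0.459 0.167 0.045] min [0.454 0.144 0.037] max [0.463 0.188 0.051]
scene black 1162 [ 26 173] med [ 0.306 -0.529  0.048] min [ 0.236 -0.622  0.025] max [ 0.358 -0.455  0.07 ]
scene black 59 [253 178] med [ 0.456 -0.015  0.045] min [ 0.452 -0.038  0.039] max [0.459 0.012 0.051]
scene red 67 [437 166] med [0.79  0.297 0.142] min [0.787 0.287 0.095] max [0.794 0.307 0.202]
scene red 70 [455 175] med [0.817 0.357 0.133] min [0.811 0.349 0.082] max [0.821 0.365 0.176]
scene red 128 [108 179] med [ 0.495 -0.398  0.167] min [ 0.477 -0.412  0.161] max [ 0.506 -0.382  0.171]
scene red 90 [390 247] med [0.82  0.18  0.005] min [0.805 0.167 0.004] max [0.834 0.193 0.007]
scene red 504 [307 267] med [ 0.891 -0.098  0.099] min [ 0.872 -0.114  0.071] max [ 
[... 3697 characters left out ...]
.014] min [ 0.868 -0.146  0.01 ] max [ 0.885 -0.131  0.018]
side greenbob 50 [333 180] med [ 0.405 -0.243  0.022] min [ 0.394 -0.253  0.012] max [ 0.421 -0.239  0.029]
wrist black 9543 [167   0] med [ 0.271 -0.532  0.059] min [ 0.213 -0.615  0.039] max [ 0.316 -0.474  0.07 ]
wrist brown 92 [313   2] med [ 0.323 -0.611  0.04 ] min [ 0.315 -0.623  0.035] max [ 0.329 -0.595  0.043]
wrist brown 54 [276  10] med [ 0.307 -0.578  0.038] min [ 0.298 -0.59   0.035] max [ 0.314 -0.563  0.042]
wrist brown 15 [321  43] med [ 0.29  -0.617  0.032] min [ 0.287 -0.624  0.026] max [ 0.294 -0.612  0.036]
wrist brown 157 [181  50] med [ 0.216 -0.5    0.05 ] min [ 0.203 -0.511  0.044] max [ 0.246 -0.481  0.06 ]
```

Run:
```python
import cv2,numpy as np
a=cv2.imread("pics/o_side.png");b=cv2.imread("pics/o_scene.png")
cv2.imwrite("pics/o2.png",np.vstack([a[50:350],b[50:350]]))
```

```text
(no output)
```

View pics/o2.png

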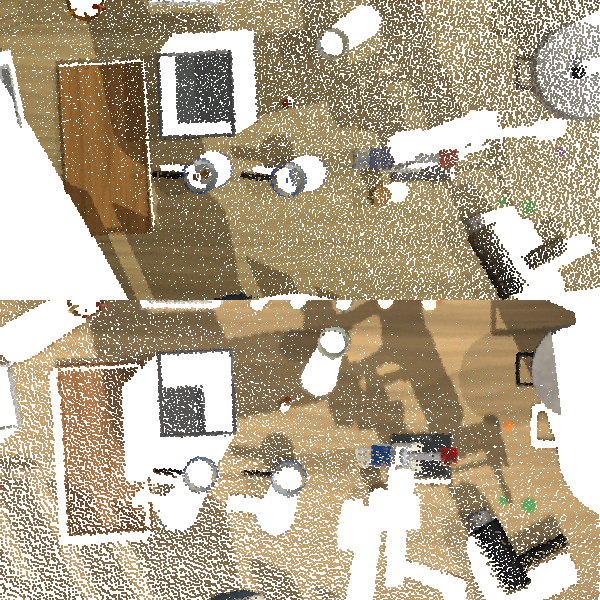

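View pics/wrist0.png

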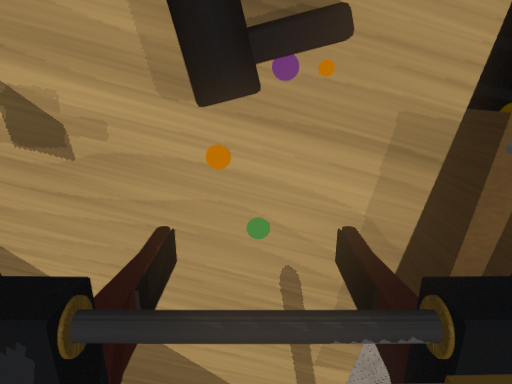

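The ortho maps give these positions:

| Thing | Position (m) | Notes |
|---|---|---|
| Pot A | (.45, .096) | handle toward +y |
| Pot B | (.445, -.077) | handle toward +y |
| Loose lump | (.597, -.073) | |
| Tub | (.614, .107) | |
| Tray | (.50, .292) | long side along world x |
| Magazine | (.491, -.262) | |
| Paddle | (.4915, -.397) | |
| Bobbin | (.405, -.243) | |
| Glass | (.716, -.164) | |

The wrist view only shows stickers and the black tool. I'll move now.

```bash
python3 -m crank '[{"z":-4},{"z":-4},{"x":3.2,"y":-2.15},{"x":3.2,"y":-2.15},{"x":3.2,"y":-2.15},{"x":3.2,"y":-2.15},{"x":3.2,"y":-2.15},{"x":3.2,"y":-2.15},{"x":3.2,"y":-2.15},{"x":3.2,"y":-2.15}]'
python3 -m crank '[{"x":3.2,"y":-2.15},{"x":3.2,"y":-2.15},{"x":3.2,"y":-2.15},{"x":3.2,"y":-2.15},{"x":3.2,"y":-2.15},{"x":3.2,"y":-2.15},{"x":3.2,"y":-2.15},{"az":-0.124},{"az":-0.124},{"az":-0.124}]'
python3 -m crank '[{"az":-0.124},{"az":-0.124},{"az":-0.124},{"az":-0.124},{"az":-0.124},{"az":-0.124},{"az":-0.124},{"az":-0.07},{}]'
cat >> h.py <<'E'
def go(p,R=None):
    "tool-axes cm for moving TCP to p; and turn rotvec to reach R"
    s=state(); T=Ro.from_rotvec(s["tool_rot"]); d=T.inv().apply(np.array(p)-s["eef_pos"])*100
    print("shift cm",d.round(2), "turn", None if R is None else (T.inv()*R).as_rotvec().round(3))
def tool(h,tilt):
    "handle azimuth h (deg), tilt deg: tool leaning so z points down and toward -handle; tool x along handle"
    return Ro.from_euler("z",h,degrees=True)*Ro.from_rotvec([np.pi,0,0])*Ro.from_rotvec([0,-np.radians(tilt),0])
E
python3 - <<'E'
from h import *
st(); go((.597,-.073,.15),tool(90,0)); print(tool(90,30).as_matrix().round(2))
c=camera("wrist"); np.savez("c_wrist",**c); cv2.imwrite("pics/w1.png",c["img"])
E
```

```text
{'clock': 0.15, 'eef_pos': [0.1518, -0.5803, 0.2218], 'tool_rot': [-3.1145, -0.4006, 0.0002], 'wrist_force': [0.8033, 0.2808, 0.126], 'grip_width': 0.088, 'qpos': [-1.3717, 0.0917, 1.2316, 0.0, 1.8198, -0.0567]}
shift cm [ 55.91 -37.8    7.24] turn [-1.000e-03 -1.000e-03 -1.315e+00]
[[ 0.    1.    0.  ]
 [ 0.87 -0.   -0.5 ]
 [-0.5   0.   -0.87]]invalid input at $[0]: expected keys grip, x, y, z, ax, ay, az
invalid input at $[0]: expected keys grip, x, y, z, ax, ay, az
invalid input at $[0]: expected keys grip, x, y, z, ax, ay, az
```

View pics/w1.png

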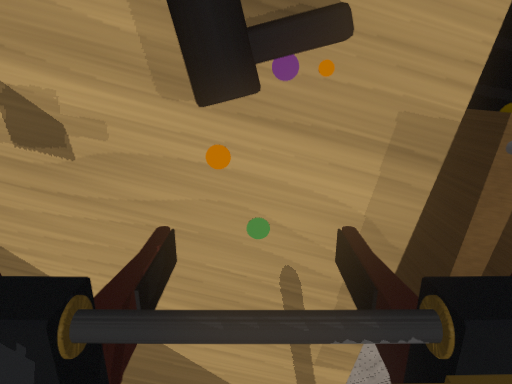

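The rows were refused because every key is required, so the arm didn't move and the wrist view is unchanged. I'll retype the rows in full.

```bash
python3 -m crank '[{"grip":0,"x":0,"y":0,"z":-4,"ax":0,"ay":0,"az":0},{"grip":0,"x":0,"y":0,"z":-4,"ax":0,"ay":0,"az":0},{"grip":0,"x":3.2,"y":-2.15,"z":0,"ax":0,"ay":0,"az":-0.08},{"grip":0,"x":3.45,"y":-1.88,"z":0,"ax":0,"ay":0,"az":-0.08},{"grip":0,"x":3.6,"y":-1.6,"z":0,"ax":0,"ay":0,"az":-0.08},{"grip":0,"x":3.7,"y":-1.3,"z":0,"ax":0,"ay":0,"az":-0.08},{"grip":0,"x":3.8,"y":-1.0,"z":0,"ax":0,"ay":0,"az":-0.08},{"grip":0,"x":3.85,"y":-0.7,"z":0,"ax":0,"ay":0,"az":-0.08},{"grip":0,"x":3.9,"y":-0.4,"z":0,"ax":0,"ay":0,"az":-0.08},{"grip":0,"x":3.9,"y":0,"z":0,"ax":0,"ay":0,"az":-0.08}]'
python3 -m crank '[{"grip":0,"x":3.9,"y":0.2,"z":0,"ax":0,"ay":0,"az":-0.08},{"grip":0,"x":3.85,"y":0.5,"z":0,"ax":0,"ay":0,"az":-0.08},{"grip":0,"x":3.8,"y":0.8,"z":0,"ax":0,"ay":0,"az":-0.08},{"grip":0,"x":3.75,"y":1.1,"z":0,"ax":0,"ay":0,"az":-0.08},{"grip":0,"x":3.65,"y":1.4,"z":0,"ax":0,"ay":0,"az":-0.08},{"grip":0,"x":3.5,"y":1.7,"z":0,"ax":0,"ay":0,"az":-0.08},{"grip":0,"x":3.4,"y":1.9,"z":0,"ax":0,"ay":0,"az":-0.08},{"grip":0,"x":3.2,"y":2.1,"z":0,"ax":0,"ay":0,"az":-0.08},{"grip":0,"x":0,"y":0,"z":0,"ax":0,"ay":0,"az":-0.035},{"grip":0,"x":0,"y":0,"z":0,"ax":0,"ay":0,"az":0}]'
python3 - <<'E'
from h import *
st(); go((.597,-.073,.15),tool(90,0))
c=camera("wrist"); np.savez("c_wrist",**c); cv2.imwrite("pics/w2.png",c["img"])
E
```

```text
clock: 1.03
eef_pos: [0.363, -0.3469, 0.3026]
tool_rot: [2.829, 1.366, 0.0]
wrist_force: [0.8, 0.8, -0.4]
grip_width: 0.0878
clock: 1.87
eef_pos: [0.5676, -0.1124, 0.3014]
tool_rot: [-2.215, -2.226, 0.002]
wrist_force: [0.2, -0.9, -0.0]
grip_width: 0.0877
{'clock': 1.8667, 'eef_pos': [0.5676, -0.1124, 0.3014], 'tool_rot': [-2.2148, -2.2256, 0.0016], 'wrist_force': [0.1928, -0.8722, -0.0451], 'grip_width': 0.0877, 'qpos': [-0.2543, 0.0664, 1.1161, 0.0, 1.9612, -0.2592]}
shift cm [ 3.92  2.99 15.14] turn [-0.002 -0.001  0.005]
```

View pics/w2.png

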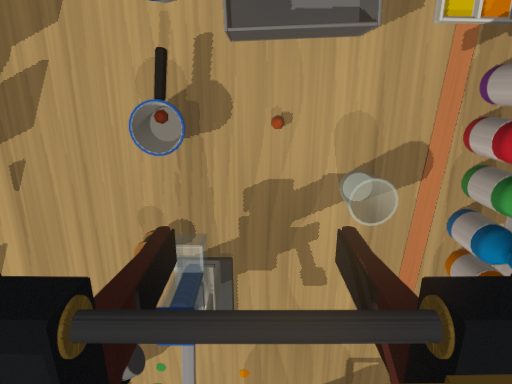

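The wrist view shows pot B at (157,127) with one lump at (161,116). The loose lump is at (278,122), the glass at (370,200) and the dispenser at (190,285). I'll pin down the lump and pick it.

```bash
cat >> h.py <<'E'
def look(n):
    c=camera(n); return c["img"],pts(c),c["range_z"]>0
def lumps(n,box=None):
    im,P,ok=look(n); H,S,V=cv2.split(cv2.cvtColor(im,cv2.COLOR_BGR2HSV))
    m=ok&((H<14)|(H>172))&(S>120)&(P[...,2]<.05)&(P[...,2]>.003)&(V<200)
    if box: m&=(P[...,0]>box[0])&(P[...,0]<box[1])&(P[...,1]>box[2])&(P[...,1]<box[3])
    k,l,s,_=cv2.connectedComponentsWithStats(m.astype(np.uint8))
    for i in range(1,k):
        if 20<s[i,4]<3000: q=P[l==i]; print("lump?",s[i,4],s[i,:4],(q.max(0)/2+q.min(0)/2).round(4),"top",q[:,2].max().round(3))
def pot(n,x0,y0,r=.14):
    "pot centre from blue rim (z~52mm) and black handle, near x0,y0"
    im,P,ok=look(n); H,S,V=cv2.split(cv2.cvtColor(im,cv2.COLOR_BGR2HSV))
    near=ok&(np.hypot(P[...,0]-x0,P[...,1]-y0)<r)
    b=near&(H>95)&(H<130)&(S>90)&(np.abs(P[...,2]-.05)<.012)
    q=P[b][:,:2]; A=np.c_[2*q,np.ones(len(q))]; w=np.ones(len(q))
    for _ in range(5):
        s=np.linalg.lstsq(A*w[:,None],(q**2).sum(1)*w,rcond=None)[0]; R=np.sqrt(s[2]+s[0]**2+s[1]**2)
        w=1/(1+((np.hypot(*(q-s[:2]).T)-R)/.003)**2)
    k=near&(V<60)&(np.abs(P[...,2]-.048)<.008)&(np.hypot(P[...,0]-s[0],P[...,1]-s[1])>.036)&(np.hypot(P[...,0]-s[0],P[...,1]-s[1])<.105)
    h=np.median(P[k],0) if k.sum() else np.zeros(3)
    az=np.degrees(np.arctan2(h[1]-s[1],h[0]-s[0])) 
    print(n,"pot",s[:2].round(4),"r",R.round(4),"n",len(q),"handle med",h.round(4),"n",k.sum(),"az",az.round(1)); return s[:2],az
E
python3 - <<'E'
from h import *
lumps("wrist",(.3,.72,-.2,.0)); pot("wrist",.445,-.077)
pot("side",.445,-.077); pot("side",.45,.096)
s=state(); go((.597,-.073,.15)); go((.597,-.073,.006))
E
```

```text
lump? 137 [154 109  14  14] [ 0.4387 -0.065   0.017 ] top 0.022
lump? 132 [271 115  14  13] [ 0.596  -0.0727  0.0123] top 0.018
wrist pot [ 0.4431 -0.0761] r 0.0333 n 370 handle med [ 0.4519 -0.0099  0.0499] n 543 az 82.5
side pot [ 0.4416 -0.0757] r 0.0335 n 76 handle med [ 0.4466 -0.009   0.0483] n 113 az 85.7
side pot [0.4674 0.0646] r 0.0727 n 134 handle med [0.4489 0.0176 0.0484] n 208 az -111.5
shift cm [ 4.25  3.06 15.31] turn None
shift cm [ 4.25  3.05 29.71] turn None
```

```bash
python3 -m crank '[{"grip":0.2,"x":2.1,"y":1.45,"z":3,"ax":0,"ay":0,"az":0},{"grip":0.3,"x":2.15,"y":1.45,"z":3,"ax":0,"ay":0,"az":0},{"grip":0.3,"x":0,"y":0,"z":4,"ax":0,"ay":0,"az":0},{"grip":0.3,"x":0,"y":0,"z":4,"ax":0,"ay":0,"az":0},{"grip":0.3,"x":0,"y":0,"z":4,"ax":0,"ay":0,"az":0},{"grip":0.3,"x":0,"y":0,"z":4,"ax":0,"ay":0,"az":0},{"grip":0.3,"x":0,"y":0,"z":3.5,"ax":0,"ay":0,"az":0},{"grip":0.3,"x":0,"y":0,"z":2.5,"ax":0,"ay":0,"az":0},{"grip":0.3,"x":0,"y":0,"z":1.5,"ax":0,"ay":0,"az":0},{"grip":0.3,"x":0,"y":0,"z":0,"ax":0,"ay":0,"az":0}]' 15
python3 -c "
from h import *
go((.596,-.0727,.005))"
```

```text
clock: 2.95
eef_pos: [0.5925, -0.0725, 0.0029]
tool_rot: [-2.22, -2.214, 0.007]
wrist_force: [-0.5, 0.3, 0.3]
grip_width: 0.0616
shift cm [-0.02  0.35 -0.21] turn None
```

```bash
python3 -m crank '[{"grip":0.3,"x":0,"y":0.35,"z":-0.2,"ax":0,"ay":0,"az":0},{"grip":1,"x":0,"y":0,"z":0,"ax":0,"ay":0,"az":0},{"grip":1,"x":0,"y":0,"z":0,"ax":0,"ay":0,"az":0},{"grip":1,"x":0,"y":0,"z":0,"ax":0,"ay":0,"az":0},{"grip":1,"x":0,"y":0,"z":0,"ax":0,"ay":0,"az":0},{"grip":1,"x":0,"y":0,"z":0,"ax":0,"ay":0,"az":0},{"grip":1,"x":0,"y":0,"z":0,"ax":0,"ay":0,"az":0},{"grip":1,"x":0,"y":0,"z":0,"ax":0,"ay":0,"az":0}]' 15
python3 -m crank '[{"grip":1,"x":0,"y":0,"z":-3.5,"ax":0,"ay":0,"az":0},{"grip":1,"x":0,"y":0,"z":-3.5,"ax":0,"ay":0,"az":0},{"grip":1,"x":0,"y":0,"z":-3.5,"ax":0,"ay":0,"az":0},{"grip":1,"x":3.6,"y":0.3,"z":-1,"ax":0,"ay":0,"az":0},{"grip":1,"x":3.6,"y":0.4,"z":0,"ax":0,"ay":0,"az":0},{"grip":1,"x":3.6,"y":0.4,"z":0,"ax":0,"ay":0,"az":0},{"grip":1,"x":3.6,"y":0.4,"z":0,"ax":0,"ay":0,"az":0},{"grip":1,"x":3.6,"y":0.3,"z":0,"ax":0,"ay":0,"az":0},{"grip":1,"x":0,"y":0,"z":3.5,"ax":0,"ay":0,"az":0},{"grip":1,"x":0,"y":0,"z":0,"ax":0,"ay":0,"az":0}]'
python3 -m crank '[{"grip":1,"x":0,"y":0,"z":1.5,"ax":0,"ay":0,"az":0},{"grip":0.45,"x":0,"y":0,"z":0,"ax":0,"ay":0,"az":0},{"grip":0.45,"x":0,"y":0,"z":0,"ax":0,"ay":0,"az":0},{"grip":0.45,"x":0,"y":0,"z":0,"ax":0,"ay":0,"az":0},{"grip":0.45,"x":0,"y":0,"z":0,"ax":0,"ay":0,"az":0},{"grip":0.45,"x":0,"y":0,"z":-4,"ax":0,"ay":0,"az":0},{"grip":0.45,"x":0,"y":0,"z":-4,"ax":0,"ay":0,"az":0},{"grip":0.45,"x":-2,"y":-3,"z":-4,"ax":0,"ay":0,"az":0},{"grip":0.45,"x":-2,"y":-3,"z":-3,"ax":0,"ay":0,"az":0},{"grip":0.45,"x":0,"y":0,"z":0,"ax":0,"ay":0,"az":0}]'
python3 - <<'E'
from h import *
st(); c=camera("wrist"); np.savez("c_wrist",**c); cv2.imwrite("pics/w3.png",c["img"])
pot("wrist",.45,.096,.11)
E
```

```text
clock: 3.62
eef_pos: [0.5992, -0.0718, 0.0098]
tool_rot: [2.221, 2.221, 0.0]
wrist_force: [0.2, 0.5, 0.9]
grip_width: 0.0183
clock: 4.45
eef_pos: [0.6145, 0.11, 0.0836]
tool_rot: [-2.214, -2.222, 0.01]
wrist_force: [-1.1, -0.8, -2.0]
grip_width: 0.0174
clock: 5.28
eef_pos: [0.5672, 0.0727, 0.2226]
tool_rot: [2.217, 2.213, 0.014]
wrist_force: [-0.4, -0.1, 1.1]
grip_width: 0.0489
{'clock': 5.2833, 'eef_pos': [0.5672, 0.0727, 0.2226], 'tool_rot': [2.217, 2.2126, 0.0141], 'wrist_force': [-0.3915, -0.1423, 1.0575], 'grip_width': 0.0489, 'qpos': [0.0687, 0.0027, 1.322, -0.0012, 1.804, 0.0704]}
wrist pot [0.4503 0.1019] r 0.0335 n 592 handle med [0.4557 0.1601 0.0498] n 1116 az 84.7
```

View pics/w3.png

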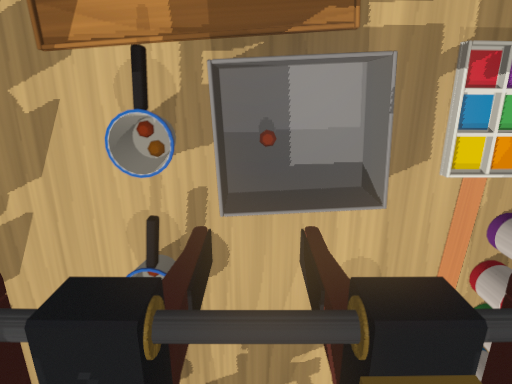

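The loose lump is in the tub at (267,138). Pot A at (140,143) holds two lumps. Next I'll grip pot A's handle with the tool leaning 30°.

```bash
python3 -m crank '[{"grip":0.45,"x":0,"y":-3,"z":0,"ax":0,"ay":-0.105,"az":0.0175},{"grip":0.45,"x":0,"y":-3,"z":0,"ax":0,"ay":-0.105,"az":0.0175},{"grip":0.45,"x":0,"y":-3,"z":0,"ax":0,"ay":-0.105,"az":0.0175},{"grip":0.45,"x":0,"y":-1,"z":0,"ax":0,"ay":-0.105,"az":0.0175},{"grip":0.45,"x":0,"y":0,"z":0,"ax":0,"ay":-0.105,"az":0.0175},{"grip":0.45,"x":0,"y":0,"z":0,"ax":0,"ay":0,"az":0},{"grip":0.45,"x":0,"y":0,"z":0,"ax":0,"ay":0,"az":0}]' 40
cat >> h.py <<'E'
def grasp(c,az,tilt=30,back=.08,zg=.042,out=.07):
    a=np.radians(az); R=tool(az,tilt); zt=R.apply([0,0,1])
    g=np.array([c[0]+out*np.cos(a),c[1]+out*np.sin(a),zg])+.019*zt
    s=state(); T=Ro.from_rotvec(s["tool_rot"])
    print("pre shift then in +z",back*100); 
    d=R.inv().apply(g-back*zt-s["eef_pos"])*100
    print(" shift in final axes",d.round(2)," turn",(T.inv()*R).as_rotvec().round(3)," TCP goal",g.round(4))
E
python3 -c "
from h import *
st(); c,az=pot('side',.45,.102,.11); grasp((.450,.1019),86)"
```

```text
clock: 5.97
eef_pos: [0.4671, 0.0783, 0.2096]
tool_rot: [2.007, 1.844, -0.521]
wrist_force: [0.8, 0.7, -0.6]
grip_width: 0.048
{'clock': 5.9667, 'eef_pos': [0.4671, 0.0783, 0.2096], 'tool_rot': [2.0074, 1.8441, -0.521], 'wrist_force': [0.8397, 0.7486, -0.5514], 'grip_width': 0.048, 'qpos': [0.4258, -0.0773, 1.5059, -0.4955, 1.9278, 0.3851]}
side pot [0.4486 0.1015] r 0.0333 n 129 handle med [0.4499 0.1637 0.0488] n 152 az 88.8
pre shift then in +z 8.0
 shift in final axes [16.49 -1.92  3.86]  turn [ 0.011 -0.    -0.02 ]  TCP goal [0.4542 0.1623 0.0255]
```

```bash
python3 -m crank '[{"grip":0.45,"x":3.3,"y":-0.5,"z":0,"ax":0,"ay":0,"az":-0.02},{"grip":0.45,"x":3.3,"y":-0.5,"z":0,"ax":0,"ay":0,"az":0},{"grip":0.45,"x":3.3,"y":-0.5,"z":0,"ax":0,"ay":0,"az":0},{"grip":0.45,"x":3.3,"y":-0.4,"z":0,"ax":0,"ay":0,"az":0},{"grip":0.45,"x":3.3,"y":0,"z":0.9,"ax":0,"ay":0,"az":0},{"grip":0.45,"x":0,"y":0,"z":3,"ax":0,"ay":0,"az":0},{"grip":0.45,"x":0,"y":0,"z":3,"ax":0,"ay":0,"az":0},{"grip":0.45,"x":0,"y":0,"z":2,"ax":0,"ay":0,"az":0},{"grip":0.45,"x":0,"y":0,"z":0,"ax":0,"ay":0,"az":0},{"grip":0.45,"x":0,"y":0,"z":0,"ax":0,"ay":0,"az":0}]' 40
python3 -c "
from h import *
pot('side',.45,.102,.11); grasp((.450,.1019),86,back=0)"
```

```text
clock: 6.85
eef_pos: [0.4578, 0.175, 0.052]
tool_rot: [1.998, 1.859, -0.525]
wrist_force: [0.2, 0.3, 1.5]
grip_width: 0.0481
side pot [0.4487 0.1011] r 0.0334 n 111 handle med [0.4491 0.1423 0.0499] n 24 az 89.5
pre shift then in +z 0
 shift in final axes [ 0.19 -0.34  3.1 ]  turn [ 0.012 -0.001 -0.005]  TCP goal [0.4542 0.1623 0.0255]
```

```bash
python3 -m crank '[{"grip":0.45,"x":0.2,"y":-0.35,"z":1.5,"ax":0,"ay":0,"az":0},{"grip":0.45,"x":0,"y":0,"z":1.6,"ax":0,"ay":0,"az":0},{"grip":0.45,"x":0,"y":0,"z":0,"ax":0,"ay":0,"az":0},{"grip":1,"x":0,"y":0,"z":0,"ax":0,"ay":0,"az":0},{"grip":1,"x":0,"y":0,"z":0,"ax":0,"ay":0,"az":0},{"grip":1,"x":0,"y":0,"z":0,"ax":0,"ay":0,"az":0},{"grip":1,"x":0,"y":0,"z":0,"ax":0,"ay":0,"az":0},{"grip":1,"x":0,"y":0,"z":0,"ax":0,"ay":0,"az":0},{"grip":1,"x":0,"y":0,"z":0,"ax":0,"ay":0,"az":0},{"grip":1,"x":0,"y":0,"z":0,"ax":0,"ay":0,"az":0}]' 40
python3 -m crank '[{"grip":1,"x":0.6,"y":0,"z":-1.04,"ax":0,"ay":0,"az":0},{"grip":1,"x":1.2,"y":0,"z":-2.08,"ax":0,"ay":0,"az":0},{"grip":1,"x":0,"y":0,"z":0,"ax":0,"ay":0,"az":0}]' 40
python3 -c "
from h import *
st();im,P,ok=look('side'); cv2.imwrite('pics/s4.png',cv2.resize(im[150:342,150:406],None,fx=2,fy=2))"
```

```text
clock: 7.73
eef_pos: [0.4537, 0.1629, 0.0246]
tool_rot: [1.994, 1.86, -0.522]
wrist_force: [0.5, 1.6, 2.1]
grip_width: 0.0117
clock: 7.98
eef_pos: [0.4562, 0.1971, 0.044]
tool_rot: [1.994, 1.862, -0.517]
wrist_force: [0.7, 0.6, -1.6]
grip_width: 0.0116
{'clock': 7.9833, 'eef_pos': [0.4562, 0.1971, 0.044], 'tool_rot': [1.9943, 1.862, -0.517], 'wrist_force': [0.7074, 0.5989, -1.551], 'grip_width': 0.0116, 'qpos': [0.6181, 0.1465, 1.5734, -0.4117, 1.7437, 0.6816]}
```

View pics/s4.png

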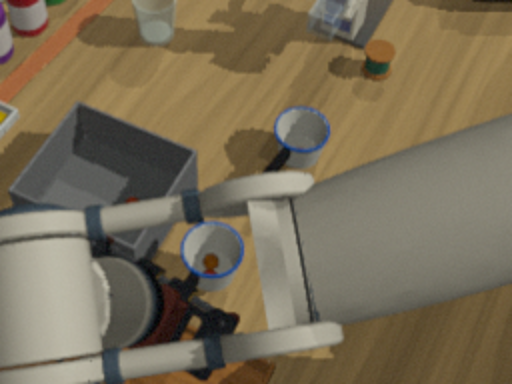

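The crop shows pot A held with its lumps inside, lifted about 2 cm. I'll lift it higher and carry it over to the tub.

```bash
python3 -m crank '[{"grip":1,"x":-1.7,"y":0,"z":-2.95,"ax":0,"ay":0,"az":0},{"grip":1,"x":-1.7,"y":0,"z":-2.95,"ax":0,"ay":0,"az":0},{"grip":1,"x":-1.7,"y":0,"z":-2.95,"ax":0,"ay":0,"az":0},{"grip":1,"x":-1.7,"y":0,"z":-2.95,"ax":0,"ay":0,"az":0},{"grip":1,"x":-1.7,"y":0,"z":-2.95,"ax":0,"ay":0,"az":0},{"grip":1,"x":-1.2,"y":2,"z":-2.1,"ax":0,"ay":0,"az":0},{"grip":1,"x":0,"y":3.5,"z":0,"ax":0,"ay":0,"az":0},{"grip":1,"x":0,"y":3.5,"z":0,"ax":0,"ay":0,"az":0},{"grip":1,"x":0,"y":3.5,"z":0,"ax":0,"ay":0,"az":0},{"grip":1,"x":0,"y":3,"z":0,"ax":0,"ay":0,"az":0}]' 40
python3 -m crank '[{"grip":1,"x":0,"y":0,"z":0,"ax":0,"ay":0.08,"az":0},{"grip":1,"x":0,"y":0,"z":0,"ax":0,"ay":0.1,"az":0},{"grip":1,"x":0,"y":0,"z":0,"ax":0,"ay":0.1,"az":0},{"grip":1,"x":0,"y":0,"z":0,"ax":0,"ay":0.1,"az":0},{"grip":1,"x":0,"y":0,"z":0,"ax":0,"ay":0.1,"az":0},{"grip":1,"x":0,"y":0,"z":0,"ax":0,"ay":0.1,"az":0},{"grip":1,"x":0,"y":0,"z":0,"ax":0,"ay":0.1,"az":0},{"grip":1,"x":0,"y":0,"z":0,"ax":0,"ay":0.1,"az":0},{"grip":1,"x":0,"y":0,"z":0,"ax":0,"ay":0,"az":0}]'
python3 -c "
from h import *
st();go((.61,.106,.2),tool(86,-90)); print((tool(86,-90).inv()*Ro.from_rotvec(state()['tool_rot'])).as_euler('xyz',degrees=True).round(1))"
```

```text
clock: 8.87
eef_pos: [0.6093, 0.1836, 0.2376]
tool_rot: [1.994, 1.86, -0.524]
wrist_force: [-0.3, 1.0, -0.9]
grip_width: 0.0114
clock: 9.62
eef_pos: [0.6075, 0.1807, 0.237]
tool_rot: [-2.165, -2.018, -0.29]
wrist_force: [0.5, -0.7, -2.0]
grip_width: 0.0114
{'clock': 9.6167, 'eef_pos': [0.6075, 0.1807, 0.237], 'tool_rot': [-2.1648, -2.0185, -0.2899], 'wrist_force': [0.4993, -0.6812, -1.9793], 'grip_width': 0.0114, 'qpos': [0.0971, 0.105, 1.2107, 0.2565, 1.7657, 0.2245]}
shift cm [-8.13  0.75  1.7 ] turn [0.008 1.314 0.008]
[ -0.3 -75.3  -0.3]
```

```bash
python3 -m crank '[{"grip":1,"x":-2.3,"y":0.4,"z":0.3,"ax":0,"ay":0.05,"az":0},{"grip":1,"x":-2.3,"y":0.3,"z":0.3,"ax":0,"ay":0.05,"az":0},{"grip":1,"x":0,"y":0,"z":0,"ax":0,"ay":0.08,"az":0},{"grip":1,"x":0,"y":0,"z":0,"ax":0,"ay":0.08,"az":0},{"grip":1,"x":0,"y":0,"z":0,"ax":0,"ay":0.08,"az":0},{"grip":1,"x":0,"y":0,"z":0,"ax":0,"ay":0.08,"az":0},{"grip":1,"x":0,"y":0,"z":0,"ax":0,"ay":0.08,"az":0},{"grip":1,"x":0,"y":0,"z":0,"ax":0,"ay":0.08,"az":0},{"grip":1,"x":0,"y":0,"z":0,"ax":0,"ay":0.08,"az":0},{"grip":1,"x":0,"y":0,"z":0,"ax":0,"ay":0,"az":0}]' 40
python3 -c "
from h import *
st();go((.61,.134,.2),tool(86,-90))"
```

```text
clock: 10.45
eef_pos: [0.6108, 0.1402, 0.215]
tool_rot: [-1.737, -1.627, -0.859]
wrist_force: [0.4, -0.2, -3.0]
grip_width: 0.0121
{'clock': 10.45, 'eef_pos': [0.6108, 0.1402, 0.215], 'tool_rot': [-1.7373, -1.6275, -0.8585], 'wrist_force': [0.4053, -0.162, -2.9619], 'grip_width': 0.0121, 'qpos': [-0.282, 0.1292, 1.4448, 0.9036, 1.737, -0.1375]}
shift cm [-1.57 -0.05  0.42] turn [-0.002  0.656  0.004]
```

```bash
python3 -m crank '[{"grip":1,"x":0,"y":0,"z":0,"ax":0,"ay":0.08,"az":0},{"grip":1,"x":0,"y":0,"z":0,"ax":0,"ay":0.08,"az":0},{"grip":1,"x":0,"y":0,"z":0,"ax":0,"ay":0.08,"az":0},{"grip":1,"x":0,"y":0,"z":0,"ax":0,"ay":0.08,"az":0},{"grip":1,"x":0,"y":0,"z":0,"ax":0,"ay":0.08,"az":0},{"grip":1,"x":0,"y":0,"z":0,"ax":0,"ay":0.08,"az":0},{"grip":1,"x":0,"y":0,"z":0,"ax":0,"ay":0.08,"az":0},{"grip":1,"x":0,"y":0,"z":0,"ax":0,"ay":0.08,"az":0},{"grip":1,"x":0,"y":0,"z":0,"ax":0,"ay":0.08,"az":0},{"grip":1,"x":0,"y":0,"z":0,"ax":0,"ay":0,"az":0}]' 40
python3 -c "
from h import *
st()
a=camera('scene')['img'];b=camera('side')['img']
cv2.imwrite('pics/t5.png',np.hstack([cv2.resize(a[130:290,200:400],None,fx=2,fy=2),cv2.resize(b[150:310,120:320],None,fx=2,fy=2)]))"
```

```text
clock: 11.28
eef_pos: [0.6107, 0.1432, 0.2153]
tool_rot: [-1.204, -1.136, -1.287]
wrist_force: [-0.7, -0.1, -2.5]
grip_width: 0.0117
{'clock': 11.2833, 'eef_pos': [0.6107, 0.1432, 0.2153], 'tool_rot': [-1.2038, -1.1356, -1.2873], 'wrist_force': [-0.724, -0.1356, -2.5448], 'grip_width': 0.0117, 'qpos': [-0.389, 0.404, 1.5671, 1.501, 1.8975, -0.4041]}
```

View pics/t5.png

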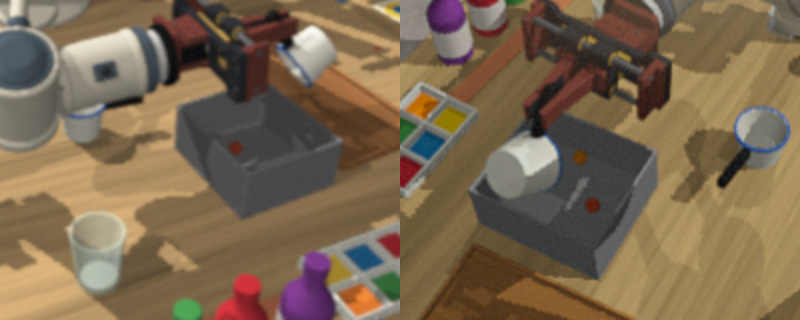

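The picture shows the pot tipped over the tub with two lumps inside. A third may be hidden behind the pot, so I'll tip a little further and then come back and check.

```bash
python3 -m crank '[{"grip":1,"x":0,"y":0,"z":0,"ax":0,"ay":0.1,"az":0},{"grip":1,"x":0,"y":0,"z":0,"ax":0,"ay":0.1,"az":0},{"grip":1,"x":0,"y":0,"z":0,"ax":0,"ay":0,"az":0},{"grip":1,"x":0,"y":0,"z":0,"ax":0,"ay":-0.12,"az":0},{"grip":1,"x":0,"y":0,"z":0,"ax":0,"ay":-0.12,"az":0},{"grip":1,"x":0,"y":0,"z":0,"ax":0,"ay":-0.12,"az":0},{"grip":1,"x":0,"y":0,"z":0,"ax":0,"ay":-0.12,"az":0},{"grip":1,"x":0,"y":0,"z":0,"ax":0,"ay":-0.12,"az":0},{"grip":1,"x":0,"y":0,"z":0,"ax":0,"ay":-0.12,"az":0},{"grip":1,"x":0,"y":0,"z":0,"ax":0,"ay":-0.12,"az":0}]' 40
python3 -m crank '[{"grip":1,"x":0,"y":0,"z":0,"ax":0,"ay":-0.12,"az":0},{"grip":1,"x":0,"y":0,"z":0,"ax":0,"ay":-0.12,"az":0},{"grip":1,"x":0,"y":0,"z":0,"ax":0,"ay":-0.12,"az":0},{"grip":1,"x":0,"y":0,"z":0,"ax":0,"ay":-0.12,"az":0},{"grip":1,"x":0,"y":0,"z":0,"ax":0,"ay":-0.12,"az":0},{"grip":1,"x":0,"y":0,"z":0,"ax":0,"ay":-0.12,"az":0},{"grip":1,"x":0,"y":0,"z":0,"ax":0,"ay":-0.12,"az":0},{"grip":1,"x":0,"y":0,"z":0,"ax":0,"ay":-0.12,"az":0},{"grip":1,"x":0,"y":0,"z":0,"ax":0,"ay":-0.12,"az":0},{"grip":1,"x":0,"y":0,"z":0,"ax":0,"ay":0,"az":0}]' 40
python3 -c "
from h import *
st();R=tool(86,30);go((.454,.1623,.12),R); print(R.inv().apply(np.array([.454,.1623,.12])-state()['eef_pos'])*100)"
```

```text
clock: 12.22
eef_pos: [0.6128, 0.1393, 0.2232]
tool_rot: [-1.69, -1.592, -0.924]
wrist_force: [0.0, 0.8, -1.4]
grip_width: 0.0118
clock: 13.05
eef_pos: [0.6124, 0.1445, 0.2241]
tool_rot: [2.234, 2.097, -0.079]
wrist_force: [0.1, 1.5, -1.1]
grip_width: 0.0118
{'clock': 13.05, 'eef_pos': [0.6124, 0.1445, 0.2241], 'tool_rot': [2.2342, 2.0971, -0.0788], 'wrist_force': [0.0523, 1.4643, -1.1162], 'grip_width': 0.0118, 'qpos': [0.2286, 0.1797, 1.1343, -0.0951, 1.8326, 0.2675]}
shift cm [  1.69 -16.13   9.97] turn [ 0.022 -0.434  0.001]
[  5.78529532 -15.92860722   8.67699485]
```

```bash
python3 -m crank '[{"grip":1,"x":0,"y":-3.2,"z":0,"ax":0,"ay":-0.11,"az":0},{"grip":1,"x":0,"y":-3.2,"z":0,"ax":0,"ay":-0.11,"az":0},{"grip":1,"x":0,"y":-3.2,"z":0,"ax":0,"ay":-0.11,"az":0},{"grip":1,"x":0,"y":-3.2,"z":0,"ax":0,"ay":-0.11,"az":0},{"grip":1,"x":0,"y":-3.2,"z":0,"ax":0,"ay":0,"az":0},{"grip":1,"x":0,"y":0,"z":0,"ax":0,"ay":0,"az":0}]' 40
python3 - <<'E'
from h import *
R=tool(86,30);st();go((.454,.1623,.028),R)
im,P,ok=look('side'); cv2.imwrite('pics/s6.png',cv2.resize(im[140:300,130:400],None,fx=2.4,fy=2.4))
E
```

```text
clock: 13.55
eef_pos: [0.4486, 0.1528, 0.2186]
tool_rot: [1.992, 1.863, -0.521]
wrist_force: [0.6, -0.1, -1.6]
grip_width: 0.012
{'clock': 13.55, 'eef_pos': [0.4486, 0.1528, 0.2186], 'tool_rot': [1.9924, 1.8631, -0.5209], 'wrist_force': [0.6415, -0.0732, -1.5758], 'grip_width': 0.012, 'qpos': [0.5617, -0.0176, 1.4316, -0.4692, 1.9994, 0.4898]}
shift cm [10.38  0.24 16.03] turn [ 0.014 -0.001 -0.001]
```

View pics/s6.png

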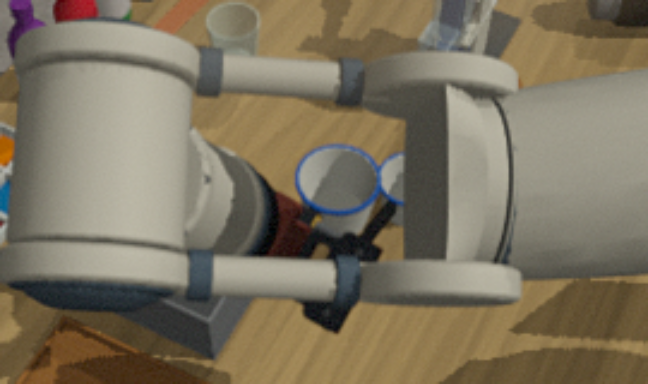

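The held pot A at (338,180) looks empty. I'll set it back where it stood.

```bash
python3 -m crank '[{"grip":1,"x":1.9,"y":0.2,"z":2.95,"ax":0.014,"ay":0,"az":0},{"grip":1,"x":1.9,"y":0,"z":2.95,"ax":0,"ay":0,"az":0},{"grip":1,"x":1.9,"y":0,"z":2.95,"ax":0,"ay":0,"az":0},{"grip":1,"x":1.9,"y":0,"z":2.95,"ax":0,"ay":0,"az":0},{"grip":1,"x":1.3,"y":0,"z":2,"ax":0,"ay":0,"az":0},{"grip":1,"x":0.5,"y":0,"z":0.8,"ax":0,"ay":0,"az":0},{"grip":1,"x":0.3,"y":0,"z":0.5,"ax":0,"ay":0,"az":0},{"grip":1,"x":0.2,"y":0,"z":0.3,"ax":0,"ay":0,"az":0},{"grip":1,"x":0,"y":0,"z":0,"ax":0,"ay":0,"az":0},{"grip":1,"x":0,"y":0,"z":0,"ax":0,"ay":0,"az":0}]' 40
python3 -c "
from h import *
R=tool(86,30);go((.454,.1623,.025),R)"
```

```text
clock: 14.43
eef_pos: [0.4567, 0.1605, 0.0372]
tool_rot: [2.004, 1.86, -0.533]
wrist_force: [-0.1, 0.0, -2.0]
grip_width: 0.012
shift cm [ 0.75 -0.29  0.98] turn [ 0.001 -0.001 -0.005]
```

Lower the last centimetre, release, and back off.

```bash
python3 -m crank '[{"grip":1,"x":0.3,"y":0,"z":0.4,"ax":0,"ay":0,"az":0},{"grip":1,"x":0.2,"y":0,"z":0.35,"ax":0,"ay":0,"az":0},{"grip":1,"x":0.1,"y":0,"z":0.2,"ax":0,"ay":0,"az":0},{"grip":1,"x":0,"y":0,"z":0,"ax":0,"ay":0,"az":0},{"grip":1,"x":0,"y":0,"z":0,"ax":0,"ay":0,"az":0}]' 40
python3 -m crank '[{"grip":0.45,"x":0,"y":0,"z":0,"ax":0,"ay":0,"az":0},{"grip":0.45,"x":0,"y":0,"z":0,"ax":0,"ay":0,"az":0},{"grip":0.45,"x":0,"y":0,"z":0,"ax":0,"ay":0,"az":0},{"grip":0.45,"x":0,"y":0,"z":0,"ax":0,"ay":0,"az":0},{"grip":0.45,"x":0,"y":0,"z":-3,"ax":0,"ay":0,"az":0},{"grip":0.45,"x":0,"y":0,"z":-3.5,"ax":0,"ay":0,"az":0},{"grip":0.45,"x":-1.5,"y":0,"z":-3.5,"ax":0,"ay":0,"az":0},{"grip":0.45,"x":-1.5,"y":0,"z":-3.5,"ax":0,"ay":0,"az":0},{"grip":0.45,"x":-1.5,"y":0,"z":-3.5,"ax":0,"ay":0,"az":0},{"grip":0.45,"x":0,"y":0,"z":0,"ax":0,"ay":0,"az":0}]' 40
python3 -c "
from h import *
im,P,ok=look('wrist'); cv2.imwrite('pics/w7.png',im)
pot('wrist',.45,.1019,.11); grasp((.443,-.076),85)"
```

```text
clock: 14.85
eef_pos: [0.4558, 0.1607, 0.0246]
tool_rot: [2.003, 1.861, -0.536]
wrist_force: [-0.5, 0.8, 1.4]
grip_width: 0.0113
clock: 15.68
eef_pos: [0.4608, 0.2083, 0.2022]
tool_rot: [2.006, 1.859, -0.52]
wrist_force: [1.3, 0.1, 1.1]
grip_width: 0.0483
wrist pot [0.4289 0.1139] r 0.0335 n 406 handle med [0. 0. 0.] n 0 az -165.1
pre shift then in +z 8.0
 shift in final axes [-10.83   0.82  17.88]  turn [ 0.01  -0.002  0.011]  TCP goal [ 0.4483 -0.0157  0.0255]
```

View pics/w7.png

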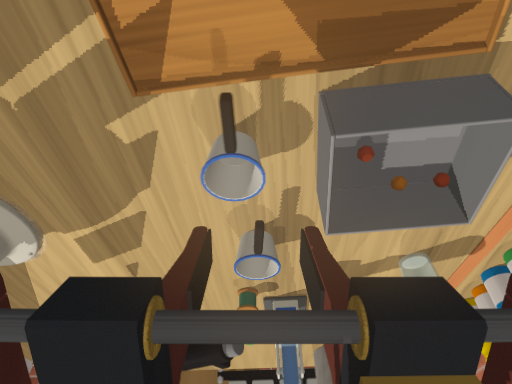

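The tub holds three lumps at (365,153), (399,184) and (441,180), and pot A is empty. It now sits about 2 cm from where I set it, so either it was knocked or my estimate is off. Pot B is next.

```bash
python3 -m crank '[{"grip":0.45,"x":-3.6,"y":0,"z":1,"ax":0,"ay":0,"az":0},{"grip":0.45,"x":-3.6,"y":0,"z":1,"ax":0,"ay":0,"az":0},{"grip":0.45,"x":-3.6,"y":0,"z":1,"ax":0,"ay":0,"az":0},{"grip":0.45,"x":0,"y":0,"z":3.5,"ax":0,"ay":0,"az":0.01},{"grip":0.45,"x":0,"y":0,"z":3.5,"ax":0,"ay":0,"az":0},{"grip":0.45,"x":0,"y":0,"z":0,"ax":0,"ay":0,"az":0},{"grip":0.45,"x":0,"y":0,"z":0,"ax":0,"ay":0,"az":0}]' 40
sed -i 's/(V<60)/(V<85)/' h.py
python3 -c "
from h import *
for n in ('wrist','scene','side'):
  try: pot(n,.443,-.06,.12)
  except Exception as e: print(n,e)
try: pot('scene',.44,.11,.11)
except Exception as e: print(e)
grasp((.443,-.076),85)"
```

```text
clock: 16.37
eef_pos: [0.4465, 0.0622, 0.1581]
tool_rot: [2.012, 1.851, -0.544]
wrist_force: [0.4, 1.0, -0.2]
grip_width: 0.0486
wrist pot [ 0.4432 -0.076 ] r 0.0338 n 353 handle med [ 0.4505 -0.0035  0.0498] n 629 az 84.3
scene pot [ 0.4439 -0.0754] r 0.0344 n 29 handle med [ 0.4553 -0.0135  0.0465] n 72 az 79.6
side pot [ 0.4416 -0.0763] r 0.0337 n 40 handle med [0. 0. 0.] n 0 az 170.2
scene pot [0.43  0.117] r 0.0375 n 14 handle med [0.4419 0.1542 0.048 ] n 119 az 72.4
pre shift then in +z 8.0
 shift in final axes [-0.07  0.6   7.9 ]  turn [ 0.01  -0.     0.002]  TCP goal [ 0.4483 -0.0157  0.0255]
```

```bash
python3 -m crank '[{"grip":0.45,"x":0,"y":0.3,"z":3,"ax":0.01,"ay":0,"az":0},{"grip":0.45,"x":0,"y":0.3,"z":3,"ax":0,"ay":0,"az":0},{"grip":0.45,"x":0,"y":0,"z":3,"ax":0,"ay":0,"az":0},{"grip":0.45,"x":0,"y":0,"z":3,"ax":0,"ay":0,"az":0},{"grip":0.45,"x":0,"y":0,"z":2,"ax":0,"ay":0,"az":0},{"grip":0.45,"x":0,"y":0,"z":1,"ax":0,"ay":0,"az":0},{"grip":0.45,"x":0,"y":0,"z":0,"ax":0,"ay":0,"az":0},{"grip":0.45,"x":0,"y":0,"z":0,"ax":0,"ay":0,"az":0}]' 40
python3 -c "
from h import *
pot('side',.443,-.06,.12); grasp((.443,-.076),85,back=0)"
```

```text
clock: 17.23
eef_pos: [0.4486, -0.0112, 0.0327]
tool_rot: [2.017, 1.851, -0.543]
wrist_force: [-0.4, -0.7, 0.5]
grip_width: 0.0484
side pot [ 0.4417 -0.0763] r 0.0337 n 56 handle med [ 0.4354 -0.0414  0.0516] n 2 az 100.1
pre shift then in +z 0
 shift in final axes [-0.03 -0.03  0.91]  turn [-0.     0.     0.001]  TCP goal [ 0.4483 -0.0157  0.0255]
```

```bash
python3 -m crank '[{"grip":0.45,"x":0,"y":0,"z":0.9,"ax":0,"ay":0,"az":0},{"grip":1,"x":0,"y":0,"z":0,"ax":0,"ay":0,"az":0},{"grip":1,"x":0,"y":0,"z":0,"ax":0,"ay":0,"az":0},{"grip":1,"x":0,"y":0,"z":0,"ax":0,"ay":0,"az":0},{"grip":1,"x":0,"y":0,"z":0,"ax":0,"ay":0,"az":0},{"grip":1,"x":0,"y":0,"z":0,"ax":0,"ay":0,"az":0},{"grip":1,"x":0,"y":0,"z":0,"ax":0,"ay":0,"az":0},{"grip":1,"x":0,"y":0,"z":0,"ax":0,"ay":0,"az":0},{"grip":1,"x":-0.5,"y":0,"z":-0.9,"ax":0,"ay":0,"az":0},{"grip":1,"x":-1.7,"y":0,"z":-2.95,"ax":0,"ay":0,"az":0}]' 40
python3 -m crank '[{"grip":1,"x":-1.7,"y":0,"z":-2.95,"ax":0,"ay":0,"az":0},{"grip":1,"x":-1.7,"y":0,"z":-2.95,"ax":0,"ay":0,"az":0},{"grip":1,"x":-1.7,"y":0,"z":-2.95,"ax":0,"ay":0,"az":0},{"grip":1,"x":-1.7,"y":0,"z":-2.95,"ax":0,"ay":0,"az":0},{"grip":1,"x":-1.3,"y":0,"z":-2.3,"ax":0,"ay":0,"az":0},{"grip":1,"x":2.4,"y":2.3,"z":-1.4,"ax":0,"ay":0,"az":0},{"grip":1,"x":2.4,"y":2.3,"z":-1.4,"ax":0,"ay":0,"az":0},{"grip":1,"x":2.4,"y":2.3,"z":-1.4,"ax":0,"ay":0,"az":0},{"grip":1,"x":2.4,"y":2.3,"z":-1.4,"ax":0,"ay":0,"az":0},{"grip":1,"x":2.4,"y":2.3,"z":-1.4,"ax":0,"ay":0,"az":0}]' 40
python3 -m crank '[{"grip":1,"x":2.4,"y":2.3,"z":-1.4,"ax":0,"ay":0,"az":0},{"grip":1,"x":2.4,"y":2,"z":-1.4,"ax":0,"ay":0,"az":0},{"grip":1,"x":0,"y":0,"z":0,"ax":0,"ay":0.08,"az":0},{"grip":1,"x":0,"y":0,"z":0,"ax":0,"ay":0.1,"az":0},{"grip":1,"x":0,"y":0,"z":0,"ax":0,"ay":0.1,"az":0},{"grip":1,"x":0,"y":0,"z":0,"ax":0,"ay":0.1,"az":0},{"grip":1,"x":0,"y":0,"z":0,"ax":0,"ay":0.1,"az":0},{"grip":1,"x":0,"y":0,"z":0,"ax":0,"ay":0.1,"az":0},{"grip":1,"x":0,"y":0,"z":0,"ax":0,"ay":0.1,"az":0},{"grip":1,"x":0,"y":0,"z":0,"ax":0,"ay":0.1,"az":0}]' 40
python3 -c "
from h import *
go((.611,.142,.22),tool(85,-90))"
```

```text
clock: 18.12
eef_pos: [0.4441, -0.0165, 0.0637]
tool_rot: [2.018, 1.856, -0.557]
wrist_force: [0.6, -0.4, -2.7]
grip_width: 0.0116
clock: 18.95
eef_pos: [0.5754, 0.1141, 0.2311]
tool_rot: [2.018, 1.851, -0.545]
wrist_force: [-0.0, 0.3, -1.8]
grip_width: 0.0121
clock: 19.78
eef_pos: [0.6223, 0.1643, 0.2325]
tool_rot: [-2.176, -1.995, -0.283]
wrist_force: [0.3, -0.3, -2.0]
grip_width: 0.0114
shift cm [-2.56 -0.93  0.61] turn [-1.000e-03  1.311e+00 -0.000e+00]
```

```bash
python3 -m crank '[{"grip":1,"x":-1.3,"y":-0.5,"z":0.3,"ax":0,"ay":0.05,"az":0},{"grip":1,"x":-1.3,"y":-0.4,"z":0.3,"ax":0,"ay":0.05,"az":0},{"grip":1,"x":0,"y":0,"z":0,"ax":0,"ay":0.08,"az":0},{"grip":1,"x":0,"y":0,"z":0,"ax":0,"ay":0.08,"az":0},{"grip":1,"x":0,"y":0,"z":0,"ax":0,"ay":0.08,"az":0},{"grip":1,"x":0,"y":0,"z":0,"ax":0,"ay":0.08,"az":0},{"grip":1,"x":0,"y":0,"z":0,"ax":0,"ay":0.08,"az":0},{"grip":1,"x":0,"y":0,"z":0,"ax":0,"ay":0.08,"az":0},{"grip":1,"x":0,"y":0,"z":0,"ax":0,"ay":0.08,"az":0},{"grip":1,"x":0,"y":0,"z":0,"ax":0,"ay":0.08,"az":0}]' 40
python3 -m crank '[{"grip":1,"x":0,"y":0,"z":0,"ax":0,"ay":0.08,"az":0},{"grip":1,"x":0,"y":0,"z":0,"ax":0,"ay":0.08,"az":0},{"grip":1,"x":0,"y":0,"z":0,"ax":0,"ay":0.08,"az":0},{"grip":1,"x":0,"y":0,"z":0,"ax":0,"ay":0.08,"az":0},{"grip":1,"x":0,"y":0,"z":0,"ax":0,"ay":0.08,"az":0},{"grip":1,"x":0,"y":0,"z":0,"ax":0,"ay":0.08,"az":0},{"grip":1,"x":0,"y":0,"z":0,"ax":0,"ay":0.08,"az":0},{"grip":1,"x":0,"y":0,"z":0,"ax":0,"ay":0.1,"az":0},{"grip":1,"x":0,"y":0,"z":0,"ax":0,"ay":0.1,"az":0},{"grip":1,"x":0,"y":0,"z":0,"ax":0,"ay":0,"az":0}]' 40
python3 -m crank '[{"grip":1,"x":0,"y":0,"z":0,"ax":0,"ay":0,"az":0},{"grip":1,"x":0,"y":0,"z":0,"ax":0,"ay":-0.12,"az":0},{"grip":1,"x":0,"y":0,"z":0,"ax":0,"ay":-0.12,"az":0},{"grip":1,"x":0,"y":0,"z":0,"ax":0,"ay":-0.12,"az":0},{"grip":1,"x":0,"y":0,"z":0,"ax":0,"ay":-0.12,"az":0},{"grip":1,"x":0,"y":0,"z":0,"ax":0,"ay":-0.12,"az":0},{"grip":1,"x":0,"y":0,"z":0,"ax":0,"ay":-0.12,"az":0},{"grip":1,"x":0,"y":0,"z":0,"ax":0,"ay":-0.12,"az":0},{"grip":1,"x":0,"y":0,"z":0,"ax":0,"ay":-0.12,"az":0},{"grip":1,"x":0,"y":0,"z":0,"ax":0,"ay":-0.12,"az":0}]' 40
python3 -m crank '[{"grip":1,"x":0,"y":0,"z":0,"ax":0,"ay":-0.12,"az":0},{"grip":1,"x":0,"y":0,"z":0,"ax":0,"ay":-0.12,"az":0},{"grip":1,"x":0,"y":0,"z":0,"ax":0,"ay":-0.12,"az":0},{"grip":1,"x":0,"y":0,"z":0,"ax":0,"ay":-0.12,"az":0},{"grip":1,"x":0,"y":0,"z":0,"ax":0,"ay":-0.12,"az":0},{"grip":1,"x":0,"y":0,"z":0,"ax":0,"ay":-0.12,"az":0},{"grip":1,"x":0,"y":0,"z":0,"ax":0,"ay":-0.12,"az":0},{"grip":1,"x":0,"y":0,"z":0,"ax":0,"ay":-0.11,"az":0},{"grip":1,"x":0,"y":0,"z":0,"ax":0,"ay":-0.11,"az":0},{"grip":1,"x":0,"y":0,"z":0,"ax":0,"ay":-0.11,"az":0}]' 40
python3 -c "
from h import *
R=tool(90,30);p=(.493,-.10,.18);st();go(p,R); print(R.inv().apply(np.array(p)-state()['eef_pos'])*100)
c=camera('side');im=c['img'];np.savez('c_side',**c);c=camera('scene');np.savez('c_scene',**c)
P=pts(c);H,S,V=cv2.split(cv2.cvtColor(c['img'],cv2.COLOR_BGR2HSV));Z=P[...,2]
# dispenser axis: cap (z~.193 blue), paddle (red z~.167)
for nm,m in (('cap',(H>100)&(H<128)&(S>110)&(abs(Z-.193)<.004)),('pad',((H<6)|(H>174))&(S>150)&(abs(Z-.167)<.005))):
  q=P[m&(P[...,1]<-.15)&(P[...,0]<.6)]; r=cv2.minAreaRect((q[:,:2]*1000).astype(np.float32)); print(nm,len(q),np.round(r[0],1),np.round(r[1],1),round(r[2],1))
"
```

```text
clock: 20.62
eef_pos: [0.6111, 0.1413, 0.2185]
tool_rot: [-1.699, -1.556, -0.924]
wrist_force: [-0.1, 1.2, -1.8]
grip_width: 0.012
clock: 21.45
eef_pos: [0.6101, 0.1424, 0.2129]
tool_rot: [-1.132, -1.023, -1.352]
wrist_force: [-1.4, 0.7, -2.7]
grip_width: 0.0115
clock: 22.28
eef_pos: [0.6121, 0.1401, 0.2226]
tool_rot: [-1.929, -1.766, -0.673]
wrist_force: [0.2, 0.1, -1.6]
grip_width: 0.0117
clock: 23.12
eef_pos: [0.612, 0.1423, 0.2233]
tool_rot: [2.034, 1.86, -0.51]
wrist_force: [-0.2, -0.4, -1.9]
grip_width: 0.0118
{'clock': 23.1167, 'eef_pos': [0.612, 0.1423, 0.2233], 'tool_rot': [2.0341, 1.8605, -0.5096], 'wrist_force': [-0.2177, -0.3514, -1.896], 'grip_width': 0.0118, 'qpos': [0.4097, 0.3548, 1.0023, -0.4789, 1.9865, 0.3472]}
shift cm [-20.1   -9.77  15.75] turn [-0.037 -0.027 -0.079]
[-18.82233772 -11.903984    15.86123698]
cap 151 [ 489.8 -261.5] [38.8 38.5] 0.5
pad 129 [ 490.8 -398.1] [29.9 32.3] 2.4
```

```bash
python3 -m crank '[{"grip":1,"x":-2.05,"y":-1.54,"z":1.5,"ax":-0.01,"ay":-0.006,"az":-0.02},{"grip":1,"x":-2.05,"y":-1.54,"z":1.5,"ax":-0.01,"ay":-0.007,"az":-0.02},{"grip":1,"x":-2.05,"y":-1.54,"z":1.5,"ax":-0.01,"ay":-0.007,"az":-0.02},{"grip":1,"x":-2.05,"y":-1.54,"z":1.5,"ax":-0.007,"ay":-0.007,"az":-0.02},{"grip":1,"x":-2.05,"y":-1.54,"z":1.5,"ax":0,"ay":0,"az":0},{"grip":1,"x":-2.05,"y":-1.54,"z":1.5,"ax":0,"ay":0,"az":0},{"grip":1,"x":-2.05,"y":-1.54,"z":1.5,"ax":0,"ay":0,"az":0},{"grip":1,"x":-2.05,"y":-1.54,"z":1.5,"ax":0,"ay":0,"az":0},{"grip":1,"x":0,"y":0,"z":0,"ax":0,"ay":0,"az":0},{"grip":1,"x":0,"y":0,"z":0,"ax":0,"ay":0,"az":0}]' 40
python3 -c "
from h import *
st();go((.489,-.06,.032),tool(90,30))
im=camera('side')['img'];b=camera('scene')['img']
cv2.imwrite('pics/s8.png',np.hstack([cv2.resize(im[130:300,130:350],None,fx=1.8,fy=1.8),cv2.resize(b[130:300,150:370],None,fx=1.8,fy=1.8)]))"
```

```text
clock: 24.05
eef_pos: [0.4823, -0.0579, 0.197]
tool_rot: [1.934, 1.93, -0.516]
wrist_force: [0.2, 0.2, -1.2]
grip_width: 0.0118
{'clock': 24.05, 'eef_pos': [0.4823, -0.0579, 0.197], 'tool_rot': [1.9337, 1.9298, -0.5157], 'wrist_force': [0.2451, 0.2273, -1.1702], 'grip_width': 0.0118, 'qpos': [0.1652, -0.1898, 1.6286, -0.5209, 1.7713, 0.079]}
shift cm [ 7.98  0.73 14.44] turn [-0.004 -0.006 -0.001]
```

View pics/s8.png

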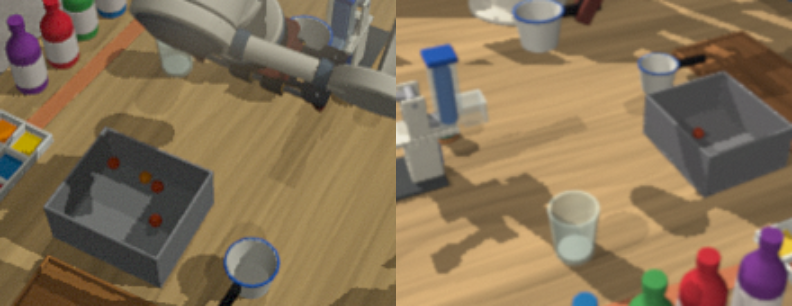

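All four lumps are in the tub, at (112,162), (144,177), (157,186) and (154,220) in the left view, and pot A is empty. Next I'll lower pot B in front of the spout.

```bash
python3 -m crank '[{"grip":1,"x":1.75,"y":0.35,"z":3.1,"ax":0,"ay":0,"az":0},{"grip":1,"x":1.75,"y":0.35,"z":3.1,"ax":0,"ay":0,"az":0},{"grip":1,"x":1.75,"y":0,"z":3.1,"ax":0,"ay":0,"az":0},{"grip":1,"x":1.5,"y":0,"z":2.8,"ax":0,"ay":0,"az":0},{"grip":1,"x":0.9,"y":0,"z":1.6,"ax":0,"ay":0,"az":0},{"grip":1,"x":0.4,"y":0,"z":0.7,"ax":0,"ay":0,"az":0},{"grip":1,"x":0,"y":0,"z":0,"ax":0,"ay":0,"az":0},{"grip":1,"x":0,"y":0,"z":0,"ax":0,"ay":0,"az":0}]' 40
python3 -c "
from h import *
st();
for n in ('wrist','scene','side'):
  try: pot(n,.489,-.11,.1)
  except Exception as e: print(n,e)
go((.489,-.171,.029),tool(90,30))"
```

```text
clock: 24.82
eef_pos: [0.4891, -0.0578, 0.0307]
tool_rot: [1.928, 1.935, -0.522]
wrist_force: [-1.5, -0.2, 0.3]
grip_width: 0.0117
{'clock': 24.8167, 'eef_pos': [0.4891, -0.0578, 0.0307], 'tool_rot': [1.9277, 1.9351, -0.5225], 'wrist_force': [-1.4835, -0.1583, 0.2627], 'grip_width': 0.0117, 'qpos': [0.1646, -0.0765, 1.8267, -0.5133, 1.5025, 0.2257]}
wrist pot [ 0.4896 -0.1342] r 0.0189 n 40 handle med [ 0.4944 -0.0353  0.0507] n 858 az 87.2
scene pot [ 0.4875 -0.1176] r 0.0368 n 45 handle med [ 0.502  -0.0596  0.0491] n 63 az 75.9
side pot [ 0.488  -0.1178] r 0.0332 n 33 handle med [0. 0. 0.] n 0 az 166.4
shift cm [-9.67 -0.08  5.87] turn [-0.005 -0.003  0.004]
```

```bash
python3 -m crank '[{"grip":1,"x":-1.64,"y":0.1,"z":0.95,"ax":0,"ay":0,"az":0},{"grip":1,"x":-1.64,"y":0,"z":0.95,"ax":0,"ay":0,"az":0},{"grip":1,"x":-1.64,"y":0,"z":0.95,"ax":0,"ay":0,"az":0},{"grip":1,"x":-1.64,"y":0,"z":0.95,"ax":0,"ay":0,"az":0},{"grip":1,"x":-1.64,"y":0,"z":0.95,"ax":0,"ay":0,"az":0},{"grip":1,"x":-1.64,"y":0,"z":0.95,"ax":0,"ay":0,"az":0},{"grip":1,"x":0,"y":0,"z":0,"ax":0,"ay":0,"az":0},{"grip":1,"x":0,"y":0,"z":0,"ax":0,"ay":0,"az":0}]' 40
python3 -c "
from h import *
st();
for n in ('scene','side'):
  try: pot(n,.489,-.225,.08)
  except Exception as e: print(n,e)
go((.489,-.1715,.025),tool(90,30))"
```

```text
clock: 25.63
eef_pos: [0.4897, -0.1726, 0.0306]
tool_rot: [1.93, 1.932, -0.522]
wrist_force: [0.7, 0.2, -1.4]
grip_width: 0.0119
{'clock': 25.6333, 'eef_pos': [0.4897, -0.1726, 0.0306], 'tool_rot': [1.9303, 1.932, -0.5222], 'wrist_force': [0.6985, 0.1666, -1.3855], 'grip_width': 0.0119, 'qpos': [-0.0665, -0.1122, 1.8603, -0.5298, 1.391, 0.0289]}
scene pot [ 0.4885 -0.2324] r 0.0356 n 24 handle med [ 0.5015 -0.174   0.0494] n 78 az 77.4
side pot [ 0.4808 -0.2318] r 0.0274 n 24 handle med [ 0.4683 -0.2819  0.0426] n 6 az -104.0
shift cm [ 0.25 -0.07  0.43] turn [-0.007 -0.003  0.005]
```

```bash
python3 -m crank '[{"grip":1,"x":0.25,"y":0,"z":0.45,"ax":0,"ay":0,"az":0},{"grip":1,"x":0,"y":0,"z":0,"ax":0,"ay":0,"az":0},{"grip":1,"x":0,"y":0,"z":0,"ax":0,"ay":0,"az":0},{"grip":0.6,"x":0,"y":0,"z":0,"ax":0,"ay":0,"az":0},{"grip":0.5,"x":0,"y":0,"z":0,"ax":0,"ay":0,"az":0},{"grip":0.5,"x":0,"y":0,"z":0,"ax":0,"ay":0,"az":0},{"grip":0.5,"x":0,"y":0,"z":0,"ax":0,"ay":0,"az":0},{"grip":0.5,"x":0,"y":0,"z":-2,"ax":0,"ay":0,"az":0},{"grip":0.5,"x":0,"y":0,"z":-3.5,"ax":0,"ay":0,"az":0},{"grip":0.5,"x":0,"y":0,"z":-3.5,"ax":0,"ay":0,"az":0}]' 40
python3 -m crank '[{"grip":1,"x":-1.5,"y":0,"z":-3.3,"ax":0,"ay":0.12,"az":0},{"grip":1,"x":-1.5,"y":0,"z":-3.3,"ax":0,"ay":0.12,"az":0},{"grip":1,"x":-1.2,"y":0,"z":-3.5,"ax":0,"ay":0.12,"az":0},{"grip":1,"x":-0.8,"y":0,"z":-3.5,"ax":0,"ay":0.12,"az":0},{"grip":1,"x":-0.3,"y":0,"z":-3.5,"ax":0,"ay":0.044,"az":0},{"grip":1,"x":0,"y":0,"z":-3.5,"ax":0,"ay":0,"az":0},{"grip":1,"x":0,"y":0,"z":0,"ax":0,"ay":0,"az":0},{"grip":1,"x":0,"y":0,"z":0,"ax":0,"ay":0,"az":0}]' 40
python3 - <<'E'
from h import *
go((.491,-.40,.3),tool(90,0))
for n in ("wrist","scene"):
    try: pot(n,.489,-.225,.09)
    except Exception as e: print(n,e)
im,P,ok=look("wrist")
cv2.imwrite("pics/w9.png",im)
E
```

```text
clock: 26.57
eef_pos: [0.4886, -0.1271, 0.1016]
tool_rot: [1.93, 1.936, -0.528]
wrist_force: [0.5, -0.6, 0.2]
grip_width: 0.0438
clock: 27.23
eef_pos: [0.4925, -0.1313, 0.3197]
tool_rot: [-2.218, -2.218, 0.005]
wrist_force: [-0.5, 0.7, -1.2]
grip_width: 0.0003
shift cm [-26.87  -0.14   1.95] turn [-0.005 -0.001 -0.   ]
wrist pot [ 0.4893 -0.231 ] r 0.0333 n 186 handle med [ 0.4899 -0.1645  0.05  ] n 343 az 89.5
scene pot [ 0.489  -0.2306] r 0.0354 n 26 handle med [ 0.4949 -0.1687  0.0474] n 86 az 84.6
```

View pics/w9.png

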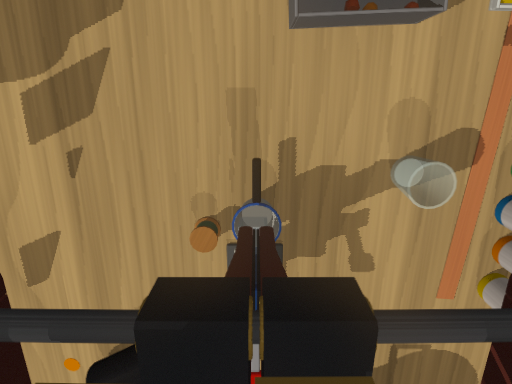

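Pot B stands under the spout at (257,222), measured at (.489, -.231). The bobbin (204,236) and glass (430,185) haven't moved. Next I'll go over the paddle.

```bash
python3 -m crank '[{"grip":1,"x":-3.4,"y":0,"z":0,"ax":0,"ay":0,"az":0},{"grip":1,"x":-3.4,"y":0,"z":0,"ax":0,"ay":0,"az":0},{"grip":1,"x":-3.4,"y":0,"z":0,"ax":0,"ay":0,"az":0},{"grip":1,"x":-3.4,"y":0,"z":0,"ax":0,"ay":0,"az":0},{"grip":1,"x":-3.4,"y":-0.1,"z":0,"ax":0,"ay":0,"az":0},{"grip":1,"x":-3.4,"y":0,"z":0,"ax":0,"ay":0,"az":0},{"grip":1,"x":-3.3,"y":0,"z":0,"ax":0,"ay":0,"az":0},{"grip":1,"x":-3.2,"y":0,"z":3,"ax":0,"ay":0,"az":0},{"grip":1,"x":0,"y":0,"z":4,"ax":0,"ay":0,"az":0},{"grip":1,"x":0,"y":0,"z":4,"ax":0,"ay":0,"az":0}]' 40
python3 -m crank '[{"grip":1,"x":0,"y":0,"z":1.5,"ax":0,"ay":0,"az":0},{"grip":1,"x":0,"y":0,"z":0,"ax":0,"ay":0,"az":0},{"grip":1,"x":0,"y":0,"z":0,"ax":0,"ay":0,"az":0}]'
python3 - <<'E'
from h import *
st(); go((.491,-.40,.120),tool(90,0))
c=camera("scene");P=pts(c);H,S,V=cv2.split(cv2.cvtColor(c['img'],cv2.COLOR_BGR2HSV));Z=P[...,2]
q=P[((H<6)|(H>174))&(S>150)&(Z>.1)&(Z<.18)&(P[...,1]<-.3)&(P[...,0]<.6)];print(len(q),np.median(q,0).round(4),q.min(0).round(3),q.max(0).round(3))
E
```

```text
clock: 28.22
eef_pos: [0.4896, -0.3987, 0.2044]
tool_rot: [-2.215, -2.213, 0.008]
wrist_force: [0.4, -0.9, 0.5]
grip_width: 0.0005
clock: 28.47
eef_pos: [0.4894, -0.3964, 0.1906]
tool_rot: [-2.21, -2.214, 0.008]
wrist_force: [0.6, -0.1, -0.2]
grip_width: 0.0007
{'clock': 28.4667, 'eef_pos': [0.4894, -0.3964, 0.1906], 'tool_rot': [-2.2098, -2.2136, 0.0083], 'wrist_force': [0.5551, -0.0607, -0.1994], 'grip_width': 0.0007, 'qpos': [-0.7323, 0.1816, 1.1887, -0.0047, 1.7852, -0.7349]}
shift cm [-0.4   0.25  7.05] turn [-0.013 -0.006  0.002]
135 [ 0.4958 -0.3984  0.167 ] [ 0.476 -0.414  0.161] [ 0.508 -0.381  0.172]
```

```bash
python3 -m crank '[{"grip":1,"x":-0.3,"y":0.1,"z":1.5,"ax":0,"ay":0,"az":0},{"grip":1,"x":0,"y":0,"z":1.5,"ax":0,"ay":0,"az":0},{"grip":1,"x":0,"y":0,"z":1.5,"ax":0,"ay":0,"az":0},{"grip":1,"x":0,"y":0,"z":1.5,"ax":0,"ay":0,"az":0},{"grip":1,"x":0,"y":0,"z":0.8,"ax":0,"ay":0,"az":0},{"grip":1,"x":0,"y":0,"z":0,"ax":0,"ay":0,"az":0},{"grip":1,"x":0,"y":0,"z":0,"ax":0,"ay":0,"az":0}]'
python3 -c "
from h import *
st()"
```

```text
clock: 29.1
eef_pos: [0.492, -0.402, 0.1293]
tool_rot: [-2.22, -2.222, 0.008]
wrist_force: [0.9, -2.9, 5.6]
grip_width: 0.0008
{'clock': 29.1, 'eef_pos': [0.492, -0.402, 0.1293], 'tool_rot': [-2.2196, -2.2218, 0.0082], 'wrist_force': [0.9242, -2.9133, 5.6112], 'grip_width': 0.0008, 'qpos': [-0.7358, 0.1886, 1.2891, -0.0052, 1.6652, -0.7373]}
```

```bash
python3 -m crank '[{"grip":1,"x":0,"y":0,"z":0.6,"ax":0,"ay":0,"az":0},{"grip":1,"x":0,"y":0,"z":0,"ax":0,"ay":0,"az":0},{"grip":1,"x":0,"y":0,"z":0,"ax":0,"ay":0,"az":0}]'
python3 -m crank '[{"grip":1,"x":0,"y":0,"z":0.4,"ax":0,"ay":0,"az":0},{"grip":1,"x":0,"y":0,"z":0,"ax":0,"ay":0,"az":0},{"grip":1,"x":0,"y":0,"z":0,"ax":0,"ay":0,"az":0}]'
```

```text
clock: 29.35
eef_pos: [0.492, -0.4015, 0.1237]
tool_rot: [-2.219, -2.222, 0.007]
wrist_force: [2.0, -1.2, 7.2]
grip_width: 0.001
clock: 29.6
eef_pos: [0.4921, -0.4013, 0.1219]
tool_rot: [-2.219, -2.223, 0.007]
wrist_force: [-1.5, 0.6, 13.3]
grip_width: 0.0003
```

```bash
python3 -m crank '[{"grip":1,"x":0,"y":0,"z":0.2,"ax":0,"ay":0,"az":0},{"grip":1,"x":0,"y":0,"z":0,"ax":0,"ay":0,"az":0},{"grip":1,"x":0,"y":0,"z":0,"ax":0,"ay":0,"az":0},{"grip":1,"x":0,"y":0,"z":0,"ax":0,"ay":0,"az":0}]'
python3 -m crank '[{"grip":1,"x":0,"y":0,"z":-2,"ax":0,"ay":0,"az":0},{"grip":1,"x":0,"y":0,"z":-2.5,"ax":0,"ay":0,"az":0},{"grip":1,"x":0,"y":0,"z":-2.5,"ax":0,"ay":0,"az":0},{"grip":1,"x":0,"y":0,"z":0,"ax":0,"ay":0,"az":0},{"grip":1,"x":0,"y":0,"z":0,"ax":0,"ay":0,"az":0},{"grip":1,"x":0,"y":0,"z":0,"ax":0,"ay":0,"az":0}]'
python3 - <<'E'
from h import *
c=camera("scene");P=pts(c);im=c['img'];H,S,V=cv2.split(cv2.cvtColor(im,cv2.COLOR_BGR2HSV));Z=P[...,2]
q=P[((H<6)|(H>174))&(S>150)&(Z>.1)&(Z<.18)&(P[...,1]<-.3)&(P[...,0]<.6)];print("paddle",len(q),np.median(q,0).round(4))
q=P[(H>100)&(H<128)&(S>110)&(Z>.04)&(Z<.18)&(abs(P[...,1]+.262)<.02)&(P[...,0]<.6)];print("stack z",np.percentile(q[:,2],[1,99]).round(3))
# blue inside pot
i2,P2,ok=look("wrist")
b=camera("side")["img"]
cv2.imwrite("pics/t10.png",np.hstack([cv2.resize(im[140:260,100:300],None,fx=2,fy=2),cv2.resize(b[80:200,250:400],None,fx=2,fy=2)]))
E
```

```text
clock: 29.93
eef_pos: [0.4922, -0.4014, 0.1216]
tool_rot: [2.219, 2.223, -0.007]
wrist_force: [-3.7, 3.7, 18.7]
grip_width: 0.0006
clock: 30.43
eef_pos: [0.4912, -0.4004, 0.1836]
tool_rot: [-2.214, -2.217, 0.008]
wrist_force: [-0.3, -0.6, 0.2]
grip_width: 0.0002
paddle 139 [ 0.4949 -0.3984  0.167 ]
stack z [0.064 0.166]
```

View pics/t10.png

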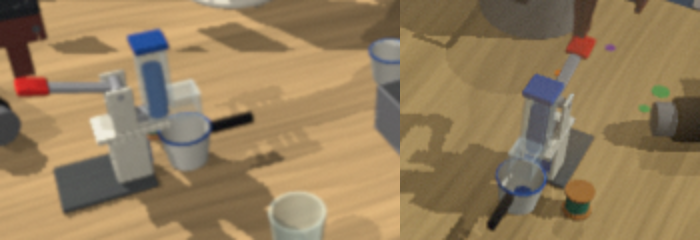

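Pot B is under the spout at (187,140) and the lever is up. The picture doesn't show clearly whether a tablet dropped, so I'll check the stack height numerically.

```bash
cat >> h.py <<'E'
def stack(c):
    P=pts(c);H,S,V=cv2.split(cv2.cvtColor(c["img"],cv2.COLOR_BGR2HSV));Z=P[...,2]
    m=(H>95)&(H<130)&(S>80)&(abs(P[...,1]+.262)<.014)&(P[...,0]<.54)&(P[...,0]>.46)&(Z>.05)
    print("stack hist 10mm .05-.20:",np.histogram(Z[m],np.arange(.05,.206,.01))[0])
def inpot(n,x,y,r=.024):
    im,P,ok=look(n);H,S,V=cv2.split(cv2.cvtColor(im,cv2.COLOR_BGR2HSV))
    m=ok&(np.hypot(P[...,0]-x,P[...,1]-y)<r)&(P[...,2]<.045)&(H>95)&(H<130)&(S>90); q=P[m]
    print(n,"blue in pot",m.sum(),"of",(ok&(np.hypot(P[...,0]-x,P[...,1]-y)<r)&(P[...,2]<.045)).sum(), np.histogram(q[:,2],np.arange(0,.05,.006))[0] if len(q) else "")
E
python3 -c "
from h import *
stack(dict(np.load('c_scene.npz')));stack(camera('scene'))
for n in ('side','scene','wrist'): inpot(n,.489,-.231)"
```

```text
stack hist 10mm .05-.20: [  0   0   0   0  21  28  29  27  32  28  32  29  34  30 108]
stack hist 10mm .05-.20: [ 10   0   0   2  20  29  28  28  30  29  29  28   0  18 104]
side blue in pot 24 of 56 [ 0  0 23  1  0  0  0  0]
scene blue in pot 0 of 21 
wrist blue in pot 0 of 0
```

One tablet dropped: the side camera sees a blue surface at z≈.016 in the pot, and the stack is one tablet lower. Second press.

```bash
python3 -m crank '[{"grip":1,"x":0,"y":0,"z":1.5,"ax":0,"ay":0,"az":0},{"grip":1,"x":0,"y":0,"z":1.5,"ax":0,"ay":0,"az":0},{"grip":1,"x":0,"y":0,"z":1.5,"ax":0,"ay":0,"az":0},{"grip":1,"x":0,"y":0,"z":1.5,"ax":0,"ay":0,"az":0},{"grip":1,"x":0,"y":0,"z":1,"ax":0,"ay":0,"az":0},{"grip":1,"x":0,"y":0,"z":0,"ax":0,"ay":0,"az":0},{"grip":1,"x":0,"y":0,"z":0,"ax":0,"ay":0,"az":0},{"grip":1,"x":0,"y":0,"z":0,"ax":0,"ay":0,"az":0},{"grip":1,"x":0,"y":0,"z":0,"ax":0,"ay":0,"az":0}]'
python3 -m crank '[{"grip":1,"x":0,"y":0,"z":-2,"ax":0,"ay":0,"az":0},{"grip":1,"x":0,"y":0,"z":-2.5,"ax":0,"ay":0,"az":0},{"grip":1,"x":0,"y":0,"z":-3.5,"ax":0,"ay":0,"az":0},{"grip":1,"x":0,"y":0,"z":-3.5,"ax":0,"ay":0,"az":0},{"grip":1,"x":0,"y":0,"z":-3.5,"ax":0,"ay":0,"az":0},{"grip":1,"x":0,"y":0,"z":-3.5,"ax":0,"ay":0,"az":0},{"grip":1,"x":0,"y":0,"z":0,"ax":0,"ay":0,"az":0}]'
python3 -c "
from h import *
stack(camera('scene'))
for n in ('side','scene'): inpot(n,.489,-.231)
st(); go((.489,-.10,.3))"
```

```text
clock: 31.53
eef_pos: [0.4913, -0.4009, 0.1213]
tool_rot: [-2.219, -2.222, 0.006]
wrist_force: [-7.1, 6.1, 27.4]
grip_width: 0.0006
clock: 32.12
eef_pos: [0.4928, -0.4016, 0.3071]
tool_rot: [2.218, 2.22, -0.007]
wrist_force: [0.5, -0.5, 1.9]
grip_width: 0.0007
stack hist 10mm .05-.20: [ 12   0   0   1  21  27  27  30  29  29  22   0   0  19 104]
side blue in pot 23 of 52 [ 0  0 11  0  4  8  0  0]
scene blue in pot 13 of 30 [0 0 0 0 7 6 0 0]
{'clock': 32.2667, 'eef_pos': [0.4922, -0.401, 0.2976], 'tool_rot': [-2.2142, -2.2162, 0.0078], 'wrist_force': [1.3858, 0.5729, -1.1612], 'grip_width': 0.0, 'qpos': [-0.7348, 0.2294, 0.9437, -0.0049, 1.9775, -0.7376]}
shift cm [30.1  -0.29 -0.15] turn None
```

Two tablets are in pot B and the stack is down by two. Regrasp pot B.

```bash
python3 -m crank '[{"grip":1,"x":3.8,"y":0,"z":0,"ax":0,"ay":0,"az":0},{"grip":1,"x":3.8,"y":0,"z":0,"ax":0,"ay":0,"az":0},{"grip":1,"x":3.8,"y":0,"z":0,"ax":0,"ay":0,"az":0},{"grip":1,"x":3.8,"y":0,"z":0,"ax":0,"ay":0,"az":0},{"grip":1,"x":3.8,"y":0,"z":0,"ax":0,"ay":0,"az":0},{"grip":1,"x":3.8,"y":0,"z":0,"ax":0,"ay":0,"az":0},{"grip":0.5,"x":3.8,"y":0,"z":0,"ax":0,"ay":-0.1,"az":0},{"grip":0.5,"x":3.8,"y":0,"z":0,"ax":0,"ay":-0.124,"az":0},{"grip":0.5,"x":0,"y":0,"z":0,"ax":0,"ay":-0.1,"az":0},{"grip":0.5,"x":0,"y":0,"z":0,"ax":0,"ay":-0.1,"az":0}]'
python3 -m crank '[{"grip":0.5,"x":0,"y":0,"z":0,"ax":0,"ay":-0.1,"az":0},{"grip":0.5,"x":0,"y":0,"z":0,"ax":0,"ay":0,"az":0}]'
python3 -c "
from h import *
for n in ('wrist','scene'):
  try: pot(n,.489,-.225,.09)
  except Exception as e: print(n,e)
inpot('wrist',.489,-.231)
st(); grasp((.489,-.231),89.5)"
```

```text
clock: 33.1
eef_pos: [0.4914, -0.0969, 0.2935]
tool_rot: [1.987, 2.002, -0.435]
wrist_force: [0.3, -0.4, -0.8]
grip_width: 0.0236
clock: 33.27
eef_pos: [0.4912, -0.0964, 0.2904]
tool_rot: [1.925, 1.948, -0.53]
wrist_force: [0.8, 0.6, -0.8]
grip_width: 0.0367
wrist pot [ 0.4895 -0.231 ] r 0.0336 n 231 handle med [ 0.4895 -0.1623  0.0497] n 433 az 90.0
scene pot [ 0.488  -0.2312] r 0.0359 n 33 handle med [ 0.495  -0.1695  0.0471] n 89 az 83.5
wrist blue in pot 168 of 251 [ 1  0 80  1 46 40  0  0]
{'clock': 33.4167, 'eef_pos': [0.4916, -0.099, 0.2937], 'tool_rot': [1.9339, 1.9431, -0.5201], 'wrist_force': [-0.1528, 0.4219, 0.1731], 'grip_width': 0.0437, 'qpos': [0.0769, -0.1687, 1.4375, -0.5379, 1.8814, -0.0937]}
pre shift then in +z 8.0
 shift in final axes [ 7.21 -0.14 18.8 ]  turn [-0.007 -0.011  0.015]  TCP goal [ 0.4895 -0.1705  0.0255]
```

```bash
python3 -m crank '[{"grip":0.5,"x":1.2,"y":-0.1,"z":3.1,"ax":0,"ay":0,"az":0},{"grip":0.5,"x":1.2,"y":0,"z":3.1,"ax":0,"ay":0,"az":0},{"grip":0.5,"x":1.2,"y":0,"z":3.1,"ax":0,"ay":0,"az":0},{"grip":0.5,"x":1.2,"y":0,"z":3.1,"ax":0,"ay":0,"az":0},{"grip":0.5,"x":1.2,"y":0,"z":3.1,"ax":0,"ay":0,"az":0},{"grip":0.5,"x":1.2,"y":0,"z":3.1,"ax":0,"ay":0,"az":0},{"grip":0.5,"x":0,"y":0,"z":2.5,"ax":0,"ay":0,"az":0},{"grip":0.5,"x":0,"y":0,"z":2.5,"ax":0,"ay":0,"az":0},{"grip":0.5,"x":0,"y":0,"z":1.5,"ax":0,"ay":0,"az":0},{"grip":0.5,"x":0,"y":0,"z":0,"ax":0,"ay":0,"az":0}]' 40
python3 -c "
from h import *
grasp((.4892,-.231),89.8,back=0)"
```

```text
clock: 34.25
eef_pos: [0.4854, -0.1622, 0.0376]
tool_rot: [1.941, 1.94, -0.525]
wrist_force: [0.3, -0.3, -0.7]
grip_width: 0.0438
pre shift then in +z 0
 shift in final axes [-0.11  0.4   1.46]  turn [-0.015 -0.012  0.007]  TCP goal [ 0.4894 -0.1705  0.0255]
```

```bash
python3 -m crank '[{"grip":0.5,"x":-0.1,"y":0.35,"z":1.4,"ax":0,"ay":0,"az":0},{"grip":0.5,"x":0,"y":0,"z":0,"ax":0,"ay":0,"az":0},{"grip":1,"x":0,"y":0,"z":0,"ax":0,"ay":0,"az":0},{"grip":1,"x":0,"y":0,"z":0,"ax":0,"ay":0,"az":0},{"grip":1,"x":0,"y":0,"z":0,"ax":0,"ay":0,"az":0},{"grip":1,"x":0,"y":0,"z":0,"ax":0,"ay":0,"az":0},{"grip":1,"x":0,"y":0,"z":0,"ax":0,"ay":0,"az":0},{"grip":1,"x":0,"y":0,"z":0,"ax":0,"ay":0,"az":0},{"grip":1,"x":0,"y":0,"z":0,"ax":0,"ay":0,"az":0},{"grip":1,"x":-0.3,"y":0,"z":-0.5,"ax":0,"ay":0,"az":0}]' 40
python3 -m crank '[{"grip":1,"x":1,"y":0,"z":-0.6,"ax":0,"ay":0,"az":0},{"grip":1,"x":1.6,"y":0,"z":-0.95,"ax":0,"ay":0,"az":0},{"grip":1,"x":1.6,"y":0,"z":-0.95,"ax":0,"ay":0,"az":0},{"grip":1,"x":1.6,"y":0,"z":-0.95,"ax":0,"ay":0,"az":0},{"grip":1,"x":1.6,"y":0,"z":-0.95,"ax":0,"ay":0,"az":0},{"grip":1,"x":1.6,"y":0,"z":-0.95,"ax":0,"ay":0,"az":0},{"grip":1,"x":0,"y":0,"z":0,"ax":0,"ay":0,"az":0}]' 40
python3 -c "
from h import *
st()
c=dict(np.load('c_side.npz'));P=pts(c);im=c['img']
# tray from first side frame: wall tops z>.010
for n in ('side','scene'):
  c=camera(n);P=pts(c);Z=P[...,2];H,S,V=cv2.split(cv2.cvtColor(c['img'],cv2.COLOR_BGR2HSV))
  m=(Z>.0105)&(Z<.018)&(P[...,0]>.28)&(P[...,0]<.72)&(P[...,1]>.18)&(P[...,1]<.42)&(S>100)
  k,l,s,_=cv2.connectedComponentsWithStats(cv2.dilate(m.astype(np.uint8),np.ones((3,3))))
  q=P[m&(l==1+np.argmax(s[1:,4]))][:,:2]; r=cv2.minAreaRect((P[m][:,:2]*1000).astype(np.float32)); print(n,m.sum(),np.round(r[0],1),np.round(r[1],1),round(r[2],1), q.min(0).round(3),q.max(0).round(3))
"
```

```text
clock: 35.08
eef_pos: [0.4909, -0.1673, 0.0342]
tool_rot: [1.933, 1.942, -0.521]
wrist_force: [0.3, 0.2, -1.7]
grip_width: 0.0115
clock: 35.67
eef_pos: [0.4915, -0.0597, 0.0372]
tool_rot: [1.931, 1.944, -0.517]
wrist_force: [-0.3, -0.1, -0.3]
grip_width: 0.0117
{'clock': 35.6667, 'eef_pos': [0.4915, -0.0597, 0.0372], 'tool_rot': [1.9311, 1.9436, -0.5173], 'wrist_force': [-0.3448, -0.1123, -0.3475], 'grip_width': 0.0117, 'qpos': [0.1549, -0.0793, 1.8145, -0.5053, 1.5104, 0.2064]}
side 876 [501.2 290.6] [340.7 172. ] 3.8 [0.33  0.196] [0.676 0.386]
scene 313 [504.4 290.7] [344.4 173.7] 4.1 [0.331 0.194] [0.679 0.387]
```

```bash
python3 -m crank '[{"grip":1,"x":-0.8,"y":0,"z":-1.4,"ax":0,"ay":0,"az":0},{"grip":1,"x":-1.5,"y":0,"z":-2.6,"ax":0,"ay":0,"az":0},{"grip":1,"x":-1.5,"y":0,"z":-2.6,"ax":0,"ay":0,"az":0},{"grip":1,"x":-1.5,"y":0,"z":-2.6,"ax":0,"ay":0,"az":0},{"grip":1,"x":-1.5,"y":0,"z":-2.6,"ax":0,"ay":0,"az":0},{"grip":1,"x":-0.8,"y":0,"z":-1.4,"ax":0,"ay":0,"az":0},{"grip":1,"x":0,"y":0,"z":0,"ax":0,"ay":0,"az":0}]' 40
python3 -c "
from h import *
st(); grasp((.403,.284),93.8,back=0,zg=.15)
for n in ('side','scene'): 
  try: pot(n,.435,.12,.11)
  except Exception as e: print(e)"
```

```text
clock: 36.35
eef_pos: [0.4946, -0.0651, 0.1948]
tool_rot: [1.934, 1.934, -0.511]
wrist_force: [1.3, -0.8, -0.7]
grip_width: 0.0117
{'clock': 36.35, 'eef_pos': [0.4946, -0.0651, 0.1948], 'tool_rot': [1.9337, 1.9339, -0.5112], 'wrist_force': [1.2976, -0.8085, -0.6511], 'grip_width': 0.0117, 'qpos': [0.145, -0.1631, 1.6078, -0.5173, 1.7546, 0.0632]}
pre shift then in +z 0
 shift in final axes [ 38.99  -6.82 -15.44]  turn [-0.036 -0.01  -0.057]  TCP goal [0.399  0.3444 0.1335]
side pot [0.4275 0.1171] r 0.0339 n 136 handle med [0.4286 0.181  0.0487] n 150 az 89.1
scene pot [0.4301 0.1173] r 0.0368 n 14 handle med [0.529  0.1465 0.0478] n 125 az 16.5
```

```bash
python3 -m crank '[{"grip":1,"x":2,"y":-0.4,"z":-0.8,"ax":-0.004,"ay":0,"az":-0.006},{"grip":1,"x":3,"y":-0.52,"z":-1.19,"ax":-0.004,"ay":0,"az":-0.006},{"grip":1,"x":3,"y":-0.52,"z":-1.19,"ax":-0.004,"ay":0,"az":-0.006},{"grip":1,"x":3,"y":-0.52,"z":-1.19,"ax":-0.004,"ay":0,"az":-0.006},{"grip":1,"x":3,"y":-0.52,"z":-1.19,"ax":-0.004,"ay":0,"az":-0.006},{"grip":1,"x":3,"y":-0.52,"z":-1.19,"ax":-0.004,"ay":0,"az":-0.006},{"grip":1,"x":3,"y":-0.52,"z":-1.19,"ax":-0.004,"ay":0,"az":-0.006},{"grip":1,"x":3,"y":-0.52,"z":-1.19,"ax":-0.004,"ay":0,"az":-0.006},{"grip":1,"x":3,"y":-0.52,"z":-1.19,"ax":-0.004,"ay":0,"az":-0.006},{"grip":1,"x":3,"y":-0.52,"z":-1.19,"ax":0,"ay":0,"az":-0.003}]' 40
python3 -m crank '[{"grip":1,"x":3,"y":-0.52,"z":-1.19,"ax":0,"ay":0,"az":0},{"grip":1,"x":3,"y":-0.52,"z":-1.19,"ax":0,"ay":0,"az":0},{"grip":1,"x":2.5,"y":-0.5,"z":-1,"ax":0,"ay":0,"az":0},{"grip":1,"x":1.2,"y":-0.2,"z":-0.5,"ax":0,"ay":0,"az":0},{"grip":1,"x":0,"y":0,"z":0,"ax":0,"ay":0,"az":0},{"grip":1,"x":0,"y":0,"z":0,"ax":0,"ay":0,"az":0}]' 40
python3 -c "
from h import *
st(); grasp((.403,.284),93.8,back=0,zg=.047)"
```

```text
clock: 37.28
eef_pos: [0.4301, 0.2435, 0.145]
tool_rot: [1.859, 1.996, -0.502]
wrist_force: [1.0, -1.2, -1.1]
grip_width: 0.0117
clock: 37.78
eef_pos: [0.4068, 0.3442, 0.1326]
tool_rot: [1.858, 1.995, -0.501]
wrist_force: [0.8, 0.4, -0.8]
grip_width: 0.0116
{'clock': 37.7833, 'eef_pos': [0.4068, 0.3442, 0.1326], 'tool_rot': [1.8584, 1.9953, -0.5008], 'wrist_force': [0.7935, 0.3606, -0.7583], 'grip_width': 0.0116, 'qpos': [0.8623, 0.2444, 1.3004, -0.377, 1.9608, 0.7112]}
pre shift then in +z 0
 shift in final axes [ 5.17 -0.78  8.8 ]  turn [-0.007 -0.007  0.007]  TCP goal [0.399  0.3444 0.0305]
```

```bash
python3 -m crank '[{"grip":1,"x":1.2,"y":-0.3,"z":2.1,"ax":0,"ay":0,"az":0},{"grip":1,"x":1.5,"y":-0.3,"z":2.5,"ax":0,"ay":0,"az":0},{"grip":1,"x":1.2,"y":0,"z":2.1,"ax":0,"ay":0,"az":0},{"grip":1,"x":0.5,"y":0,"z":0.8,"ax":0,"ay":0,"az":0},{"grip":1,"x":0.3,"y":0,"z":0.5,"ax":0,"ay":0,"az":0},{"grip":1,"x":0,"y":0,"z":0,"ax":0,"ay":0,"az":0},{"grip":1,"x":0,"y":0,"z":0,"ax":0,"ay":0,"az":0}]' 40
python3 -c "
from h import *
st(); grasp((.403,.284),93.8,back=0,zg=.047)"
```

```text
clock: 38.37
eef_pos: [0.4009, 0.3459, 0.0428]
tool_rot: [1.862, 1.994, -0.495]
wrist_force: [-0.1, -0.7, -0.9]
grip_width: 0.0119
{'clock': 38.3667, 'eef_pos': [0.4009, 0.3459, 0.0428], 'tool_rot': [1.8618, 1.9945, -0.4946], 'wrist_force': [-0.0821, -0.6789, -0.8889], 'grip_width': 0.0119, 'qpos': [0.8706, 0.2882, 1.4103, -0.3547, 1.8162, 0.7803]}
pre shift then in +z 0
 shift in final axes [ 0.49 -0.2   1.13]  turn [-0.005 -0.011  0.004]  TCP goal [0.399  0.3444 0.0305]
```

```bash
python3 -m crank '[{"grip":1,"x":0.3,"y":-0.1,"z":0.5,"ax":0,"ay":0,"az":0},{"grip":1,"x":0.15,"y":0,"z":0.3,"ax":0,"ay":0,"az":0},{"grip":1,"x":0.1,"y":0,"z":0.2,"ax":0,"ay":0,"az":0},{"grip":1,"x":0,"y":0,"z":0,"ax":0,"ay":0,"az":0},{"grip":1,"x":0,"y":0,"z":0,"ax":0,"ay":0,"az":0}]' 40
python3 -c "
from h import *
grasp((.403,.284),93.8,back=0,zg=.047)
pot('side',.403,.284,.1)"
```

```text
clock: 38.78
eef_pos: [0.3999, 0.3475, 0.0334]
tool_rot: [1.862, 1.996, -0.49]
wrist_force: [-2.0, 4.4, 9.3]
grip_width: 0.0117
pre shift then in +z 0
 shift in final axes [-0.13 -0.11  0.4 ]  turn [-0.002 -0.013  0.004]  TCP goal [0.399  0.3444 0.0305]
side pot [0.4028 0.2831] r 0.0334 n 118 handle med [0.403  0.3231 0.0504] n 148 az 89.6
```

Contact at 9 N means it's seated on the tray. Release and retreat.

```bash
python3 -m crank '[{"grip":0.7,"x":0,"y":0,"z":0,"ax":0,"ay":0,"az":0},{"grip":0.5,"x":0,"y":0,"z":0,"ax":0,"ay":0,"az":0},{"grip":0.5,"x":0,"y":0,"z":0,"ax":0,"ay":0,"az":0},{"grip":0.5,"x":0,"y":0,"z":0,"ax":0,"ay":0,"az":0},{"grip":0.5,"x":0,"y":0,"z":0,"ax":0,"ay":0,"az":0},{"grip":0.5,"x":0,"y":0,"z":-2,"ax":0,"ay":0,"az":0},{"grip":0.5,"x":0,"y":0,"z":-3.5,"ax":0,"ay":0,"az":0},{"grip":0.5,"x":0,"y":0,"z":-3.5,"ax":0,"ay":0,"az":0},{"grip":0.5,"x":-1.5,"y":0,"z":-3.3,"ax":0,"ay":0,"az":0},{"grip":0.5,"x":-1.5,"y":0,"z":-3.3,"ax":0,"ay":0,"az":0}]' 40
python3 -c "
from h import *
st()
for n in ('wrist','side'):
  for q in ((.403,.284),(.43,.117)):
    try: pot(n,*q,.1)
    except Exception as e: print(e)
inpot('wrist',.403,.284)
grasp((.428,.117),89)"
```

```text
clock: 39.67
eef_pos: [0.3963, 0.3967, 0.1813]
tool_rot: [1.859, 1.996, -0.499]
wrist_force: [1.0, 0.2, 0.1]
grip_width: 0.0437
{'clock': 39.6667, 'eef_pos': [0.3963, 0.3967, 0.1813], 'tool_rot': [1.859, 1.996, -0.4991], 'wrist_force': [1.0, 0.203, 0.0916], 'grip_width': 0.0437, 'qpos': [0.9235, 0.3299, 1.1122, -0.3717, 2.0775, 0.733]}
wrist pot [0.4038 0.2815] r 0.0334 n 157 handle med [0.4003 0.3477 0.0545] n 798 az 93.1
wrist pot [0.429  0.1144] r 0.0336 n 175 handle med [0.4307 0.1889 0.0496] n 284 az 88.7
side pot [0.3509 0.2531] r 0.0914 n 32 handle med [0.4018 0.3242 0.0519] n 149 az 54.4
side pot [0.4273 0.1141] r 0.0335 n 127 handle med [0.4297 0.1745 0.0489] n 185 az 87.8
wrist blue in pot 127 of 152 [  0   0   0 127   0   0   0   0]
pre shift then in +z 8.0
 shift in final axes [-11.18   3.61  16.27]  turn [ 0.036 -0.009  0.078]  TCP goal [0.4291 0.1775 0.0255]
```

```bash
python3 -m crank '[{"grip":0.5,"x":-3.6,"y":0.9,"z":0,"ax":0.01,"ay":0,"az":0.02},{"grip":0.5,"x":-3.6,"y":0.9,"z":0,"ax":0.01,"ay":0,"az":0.02},{"grip":0.5,"x":-3.6,"y":0.9,"z":0,"ax":0.01,"ay":0,"az":0.02},{"grip":0.5,"x":-0.6,"y":0.9,"z":3,"ax":0.006,"ay":-0.01,"az":0.018},{"grip":0.5,"x":0,"y":0,"z":3.5,"ax":0,"ay":0,"az":0},{"grip":0.5,"x":0,"y":0,"z":3.5,"ax":0,"ay":0,"az":0},{"grip":0.5,"x":0,"y":0,"z":3.5,"ax":0,"ay":0,"az":0},{"grip":0.5,"x":0,"y":0,"z":0,"ax":0,"ay":0,"az":0},{"grip":0.5,"x":0,"y":0,"z":0,"ax":0,"ay":0,"az":0}]' 40
python3 -c "
from h import *
for n in ('wrist','side'):
    try: pot(n,.428,.115,.1)
    except Exception as e: print(e)
grasp((.428,.1142),88.3,back=0)"
```

```text
clock: 40.67
eef_pos: [0.4347, 0.2293, 0.1164]
tool_rot: [1.944, 1.911, -0.533]
wrist_force: [0.2, -0.1, 1.3]
grip_width: 0.0439
wrist pot [0.4292 0.1136] r 0.0339 n 469 handle med [0.432  0.1878 0.0498] n 775 az 87.8
side pot [0.4275 0.1133] r 0.0333 n 92 handle med [0.4282 0.1624 0.0488] n 83 az 89.2
pre shift then in +z 0
 shift in final axes [-0.22 -0.53 11.12]  turn [ 0.007 -0.     0.01 ]  TCP goal [0.4298 0.1747 0.0255]
```

```bash
python3 -m crank '[{"grip":0.5,"x":-0.2,"y":-0.3,"z":3,"ax":0.007,"ay":0,"az":0.01},{"grip":0.5,"x":0,"y":-0.2,"z":3,"ax":0,"ay":0,"az":0},{"grip":0.5,"x":0,"y":0,"z":2.5,"ax":0,"ay":0,"az":0},{"grip":0.5,"x":0,"y":0,"z":1.5,"ax":0,"ay":0,"az":0},{"grip":0.5,"x":0,"y":0,"z":0,"ax":0,"ay":0,"az":0},{"grip":0.5,"x":0,"y":0,"z":0,"ax":0,"ay":0,"az":0}]' 40
python3 -c "
from h import *
st(); grasp((.4285,.1138),88.3,back=0)"
```

```text
clock: 41.27
eef_pos: [0.4309, 0.1808, 0.0357]
tool_rot: [1.958, 1.901, -0.523]
wrist_force: [0.2, -0.3, 0.3]
grip_width: 0.0439
{'clock': 41.2667, 'eef_pos': [0.4309, 0.1808, 0.0357], 'tool_rot': [1.9583, 1.9014, -0.5232], 'wrist_force': [0.2152, -0.2881, 0.2646], 'grip_width': 0.0439, 'qpos': [0.6232, 0.0733, 1.6683, -0.4132, 1.7224, 0.6568]}
pre shift then in +z 0
 shift in final axes [-0.06 -0.04  1.2 ]  turn [ 0.001 -0.001  0.   ]  TCP goal [0.4303 0.1743 0.0255]
```

```bash
python3 -m crank '[{"grip":0.5,"x":0,"y":0,"z":1.2,"ax":0,"ay":0,"az":0},{"grip":0.5,"x":0,"y":0,"z":0,"ax":0,"ay":0,"az":0},{"grip":1,"x":0,"y":0,"z":0,"ax":0,"ay":0,"az":0},{"grip":1,"x":0,"y":0,"z":0,"ax":0,"ay":0,"az":0},{"grip":1,"x":0,"y":0,"z":0,"ax":0,"ay":0,"az":0},{"grip":1,"x":0,"y":0,"z":0,"ax":0,"ay":0,"az":0},{"grip":1,"x":0,"y":0,"z":0,"ax":0,"ay":0,"az":0},{"grip":1,"x":0,"y":0,"z":0,"ax":0,"ay":0,"az":0},{"grip":1,"x":0,"y":0,"z":0,"ax":0,"ay":0,"az":0},{"grip":1,"x":-0.5,"y":0,"z":-0.9,"ax":0,"ay":0,"az":0}]' 40
python3 -m crank '[{"grip":1,"x":-1.7,"y":0,"z":-2.9,"ax":0,"ay":0,"az":0},{"grip":1,"x":-1.7,"y":0,"z":-2.9,"ax":0,"ay":0,"az":0},{"grip":1,"x":-1.7,"y":0,"z":-2.9,"ax":0,"ay":0,"az":0},{"grip":1,"x":-2.5,"y":0.7,"z":-1.5,"ax":0,"ay":0,"az":0},{"grip":1,"x":-2.9,"y":0.85,"z":1.67,"ax":0,"ay":0,"az":-0.015},{"grip":1,"x":-2.9,"y":0.85,"z":1.67,"ax":0,"ay":0,"az":-0.015},{"grip":1,"x":-2.9,"y":0.85,"z":1.67,"ax":0,"ay":0,"az":0},{"grip":1,"x":-2.9,"y":0.85,"z":1.67,"ax":0,"ay":0,"az":0},{"grip":1,"x":-2.9,"y":0.85,"z":1.67,"ax":0,"ay":0,"az":0},{"grip":1,"x":-2.9,"y":0.85,"z":1.67,"ax":0,"ay":0,"az":0}]' 40
python3 -m crank '[{"grip":1,"x":-1,"y":0,"z":1,"ax":0,"ay":0,"az":0},{"grip":1,"x":0,"y":0,"z":0,"ax":0,"ay":0,"az":0},{"grip":1,"x":0,"y":0,"z":0,"ax":0,"ay":0,"az":0}]' 40
python3 -c "
from h import *
st(); go((.4895,-.058,.031),tool(90,30))"
```

```text
clock: 42.1
eef_pos: [0.4286, 0.1732, 0.0321]
tool_rot: [1.957, 1.903, -0.531]
wrist_force: [0.0, -0.2, -1.2]
grip_width: 0.012
clock: 42.93
eef_pos: [0.4853, -0.044, 0.1603]
tool_rot: [1.932, 1.934, -0.535]
wrist_force: [0.2, -0.2, -1.2]
grip_width: 0.0117
clock: 43.18
eef_pos: [0.4847, -0.0566, 0.1562]
tool_rot: [1.935, 1.932, -0.536]
wrist_force: [0.3, -0.3, -1.8]
grip_width: 0.0118
{'clock': 43.1833, 'eef_pos': [0.4847, -0.0566, 0.1562], 'tool_rot': [1.9349, 1.9325, -0.5356], 'wrist_force': [0.2629, -0.2942, -1.7859], 'grip_width': 0.0118, 'qpos': [0.1684, -0.1597, 1.6759, -0.5179, 1.7195, 0.1158]}
shift cm [ 6.13  0.69 10.91] turn [-0.018 -0.     0.003]
```

```bash
python3 -m crank '[{"grip":1,"x":1.6,"y":0.25,"z":2.8,"ax":-0.01,"ay":0,"az":0},{"grip":1,"x":1.6,"y":0.2,"z":2.8,"ax":0,"ay":0,"az":0},{"grip":1,"x":1.5,"y":0,"z":2.7,"ax":0,"ay":0,"az":0},{"grip":1,"x":0.9,"y":0,"z":1.6,"ax":0,"ay":0,"az":0},{"grip":1,"x":0.5,"y":0,"z":0.9,"ax":0,"ay":0,"az":0},{"grip":1,"x":0,"y":0,"z":0,"ax":0,"ay":0,"az":0},{"grip":1,"x":0,"y":0,"z":0,"ax":0,"ay":0,"az":0}]' 40
python3 -c "
from h import *
st();
for n in ('scene','side'):
  try: pot(n,.489,-.11,.1)
  except Exception as e: print(n,e)"
```

```text
clock: 43.77
eef_pos: [0.4889, -0.0567, 0.0328]
tool_rot: [1.925, 1.933, -0.524]
wrist_force: [-0.4, -0.7, -1.9]
grip_width: 0.0116
{'clock': 43.7667, 'eef_pos': [0.4889, -0.0567, 0.0328], 'tool_rot': [1.9248, 1.9334, -0.524], 'wrist_force': [-0.3711, -0.7178, -1.9439], 'grip_width': 0.0116, 'qpos': [0.1688, -0.0784, 1.8256, -0.516, 1.5067, 0.2278]}
scene pot [ 0.4879 -0.1167] r 0.0356 n 34 handle med [ 0.5019 -0.0586  0.0494] n 60 az 76.4
side pot [ 0.4882 -0.1183] r 0.0331 n 25 handle med [0. 0. 0.] n 0 az 166.4
```

Same setup as for pot B: slide in, lower, release, then rise over to the paddle.

```bash
python3 -m crank '[{"grip":1,"x":-1.64,"y":0.1,"z":0.95,"ax":0,"ay":0,"az":0},{"grip":1,"x":-1.64,"y":0,"z":0.95,"ax":0,"ay":0,"az":0},{"grip":1,"x":-1.64,"y":0,"z":0.95,"ax":0,"ay":0,"az":0},{"grip":1,"x":-1.64,"y":0,"z":0.95,"ax":0,"ay":0,"az":0},{"grip":1,"x":-1.64,"y":0,"z":0.95,"ax":0,"ay":0,"az":0},{"grip":1,"x":-1.64,"y":0,"z":0.95,"ax":0,"ay":0,"az":0},{"grip":1,"x":0,"y":0,"z":0,"ax":0,"ay":0,"az":0},{"grip":1,"x":0.2,"y":0,"z":0.35,"ax":0,"ay":0,"az":0},{"grip":1,"x":0.15,"y":0,"z":0.25,"ax":0,"ay":0,"az":0},{"grip":1,"x":0,"y":0,"z":0,"ax":0,"ay":0,"az":0}]' 40
python3 -m crank '[{"grip":0.6,"x":0,"y":0,"z":0,"ax":0,"ay":0,"az":0},{"grip":0.5,"x":0,"y":0,"z":0,"ax":0,"ay":0,"az":0},{"grip":0.5,"x":0,"y":0,"z":0,"ax":0,"ay":0,"az":0},{"grip":0.5,"x":0,"y":0,"z":0,"ax":0,"ay":0,"az":0},{"grip":0.5,"x":0,"y":0,"z":-2,"ax":0,"ay":0,"az":0},{"grip":0.5,"x":0,"y":0,"z":-3.5,"ax":0,"ay":0,"az":0},{"grip":0.5,"x":0,"y":0,"z":-3.5,"ax":0,"ay":0,"az":0}]' 40
python3 -m crank '[{"grip":1,"x":-1.5,"y":0,"z":-3.3,"ax":0,"ay":0.12,"az":0},{"grip":1,"x":-1.5,"y":0,"z":-3.3,"ax":0,"ay":0.12,"az":0},{"grip":1,"x":-1.2,"y":0,"z":-3.5,"ax":0,"ay":0.12,"az":0},{"grip":1,"x":-0.8,"y":0,"z":-3.5,"ax":0,"ay":0.12,"az":0},{"grip":1,"x":-0.3,"y":0,"z":-3.5,"ax":0,"ay":0.044,"az":0},{"grip":1,"x":0,"y":0,"z":-3.5,"ax":0,"ay":0,"az":0},{"grip":1,"x":0,"y":0,"z":0,"ax":0,"ay":0,"az":0},{"grip":1,"x":0,"y":0,"z":0,"ax":0,"ay":0,"az":0}]' 40
python3 -c "
from h import *
for n in ('wrist','scene'):
  try: pot(n,.489,-.225,.09)
  except Exception as e: print(n,e)
stack(camera('scene')); go((.492,-.4,.3),tool(90,0))"
```

```text
clock: 44.7
eef_pos: [0.4896, -0.1702, 0.0245]
tool_rot: [1.926, 1.934, -0.524]
wrist_force: [-0.5, 0.3, -1.8]
grip_width: 0.0116
clock: 45.28
eef_pos: [0.4891, -0.1258, 0.1028]
tool_rot: [1.927, 1.933, -0.528]
wrist_force: [0.5, 1.4, -0.2]
grip_width: 0.0438
clock: 45.95
eef_pos: [0.4925, -0.1294, 0.3208]
tool_rot: [-2.221, -2.221, 0.005]
wrist_force: [-0.8, -0.7, 0.1]
grip_width: -0.0001
wrist pot [ 0.4891 -0.23  ] r 0.0334 n 200 handle med [ 0.4892 -0.1635  0.0498] n 377 az 89.9
scene pot [ 0.4802 -0.2234] r 0.0456 n 26 handle med [ 0.4946 -0.1678  0.0471] n 86 az 75.4
stack hist 10mm .05-.20: [ 13   0   0   0  24  28  27  28  30  28  22   0   0  21 106]
shift cm [-27.17   0.     1.6 ] turn [-0.011 -0.001  0.002]
```

```bash
python3 -m crank '[{"grip":1,"x":-3.4,"y":0,"z":0,"ax":0,"ay":0,"az":0},{"grip":1,"x":-3.4,"y":0,"z":0,"ax":0,"ay":0,"az":0},{"grip":1,"x":-3.4,"y":0,"z":0,"ax":0,"ay":0,"az":0},{"grip":1,"x":-3.4,"y":0,"z":0,"ax":0,"ay":0,"az":0},{"grip":1,"x":-3.4,"y":0,"z":0,"ax":0,"ay":0,"az":0},{"grip":1,"x":-3.4,"y":0,"z":0,"ax":0,"ay":0,"az":0},{"grip":1,"x":-3.4,"y":0,"z":0,"ax":0,"ay":0,"az":0},{"grip":1,"x":-3.4,"y":0,"z":3,"ax":0,"ay":0,"az":0},{"grip":1,"x":0,"y":0,"z":4,"ax":0,"ay":0,"az":0},{"grip":1,"x":0,"y":0,"z":4,"ax":0,"ay":0,"az":0}]' 40
python3 -m crank '[{"grip":1,"x":0,"y":0,"z":2,"ax":0,"ay":0,"az":0},{"grip":1,"x":0,"y":0,"z":0,"ax":0,"ay":0,"az":0},{"grip":1,"x":0,"y":0,"z":0,"ax":0,"ay":0,"az":0}]'
python3 -c "
from h import *
go((.492,-.401,.1215),tool(90,0))"
```

```text
clock: 46.93
eef_pos: [0.4909, -0.3992, 0.207]
tool_rot: [-2.217, -2.216, 0.009]
wrist_force: [0.9, 0.4, -0.8]
grip_width: 0.0007
clock: 47.18
eef_pos: [0.4905, -0.3967, 0.1878]
tool_rot: [-2.211, -2.216, 0.009]
wrist_force: [0.2, 0.7, 1.1]
grip_width: 0.0008
shift cm [-0.46  0.23  6.62] turn [-0.012 -0.004  0.002]
```

```bash
python3 -m crank '[{"grip":1,"x":-0.4,"y":0.1,"z":1.5,"ax":0,"ay":0,"az":0},{"grip":1,"x":0,"y":0,"z":1.5,"ax":0,"ay":0,"az":0},{"grip":1,"x":0,"y":0,"z":1.5,"ax":0,"ay":0,"az":0},{"grip":1,"x":0,"y":0,"z":1.5,"ax":0,"ay":0,"az":0},{"grip":1,"x":0,"y":0,"z":1.1,"ax":0,"ay":0,"az":0},{"grip":1,"x":0,"y":0,"z":0.3,"ax":0,"ay":0,"az":0},{"grip":1,"x":0,"y":0,"z":0,"ax":0,"ay":0,"az":0},{"grip":1,"x":0,"y":0,"z":0,"ax":0,"ay":0,"az":0}]'
```

```text
clock: 47.85
eef_pos: [0.4935, -0.4029, 0.1225]
tool_rot: [2.217, 2.222, -0.008]
wrist_force: [-1.2, 0.7, 8.1]
grip_width: 0.0003
```

```bash
python3 -m crank '[{"grip":1,"x":0,"y":0,"z":0.3,"ax":0,"ay":0,"az":0},{"grip":1,"x":0,"y":0,"z":0,"ax":0,"ay":0,"az":0},{"grip":1,"x":0,"y":0,"z":0,"ax":0,"ay":0,"az":0},{"grip":1,"x":0,"y":0,"z":0,"ax":0,"ay":0,"az":0}]'
python3 -m crank '[{"grip":1,"x":0,"y":0,"z":-2,"ax":0,"ay":0,"az":0},{"grip":1,"x":0,"y":0,"z":-2.5,"ax":0,"ay":0,"az":0},{"grip":1,"x":0,"y":0,"z":-2.5,"ax":0,"ay":0,"az":0},{"grip":1,"x":0,"y":0,"z":0,"ax":0,"ay":0,"az":0},{"grip":1,"x":0,"y":0,"z":0,"ax":0,"ay":0,"az":0},{"grip":1,"x":0,"y":0,"z":0,"ax":0,"ay":0,"az":0}]'
python3 -c "
from h import *
stack(camera('scene'))
for n in ('side','scene'): inpot(n,.489,-.230)"
```

```text
clock: 48.18
eef_pos: [0.4936, -0.4029, 0.1216]
tool_rot: [2.216, 2.221, -0.008]
wrist_force: [-4.3, 2.9, 13.7]
grip_width: 0.0007
clock: 48.68
eef_pos: [0.4927, -0.402, 0.1847]
tool_rot: [-2.217, -2.221, 0.008]
wrist_force: [0.3, -0.2, -1.3]
grip_width: 0.0004
stack hist 10mm .05-.20: [  9   0   0   0  25  24  29  28  30  15   0   0   0  22 102]
side blue in pot 19 of 49 [ 0  0 19  0  0  0  0  0]
scene blue in pot 0 of 16
```

One tablet is in pot A. Last press, then regrasp.

```bash
python3 -m crank '[{"grip":1,"x":0,"y":0,"z":1.5,"ax":0,"ay":0,"az":0},{"grip":1,"x":0,"y":0,"z":1.5,"ax":0,"ay":0,"az":0},{"grip":1,"x":0,"y":0,"z":1.5,"ax":0,"ay":0,"az":0},{"grip":1,"x":0,"y":0,"z":1.5,"ax":0,"ay":0,"az":0},{"grip":1,"x":0,"y":0,"z":1,"ax":0,"ay":0,"az":0},{"grip":1,"x":0,"y":0,"z":0,"ax":0,"ay":0,"az":0},{"grip":1,"x":0,"y":0,"z":0,"ax":0,"ay":0,"az":0},{"grip":1,"x":0,"y":0,"z":0,"ax":0,"ay":0,"az":0}]'
python3 -m crank '[{"grip":1,"x":0,"y":0,"z":-2,"ax":0,"ay":0,"az":0},{"grip":1,"x":0,"y":0,"z":-2.5,"ax":0,"ay":0,"az":0},{"grip":1,"x":0,"y":0,"z":-3.5,"ax":0,"ay":0,"az":0},{"grip":1,"x":0,"y":0,"z":-3.5,"ax":0,"ay":0,"az":0},{"grip":1,"x":0,"y":0,"z":-3.5,"ax":0,"ay":0,"az":0},{"grip":1,"x":0,"y":0,"z":-3.5,"ax":0,"ay":0,"az":0},{"grip":1,"x":0,"y":0,"z":0,"ax":0,"ay":0,"az":0}]'
python3 -m crank '[{"grip":1,"x":3.8,"y":0,"z":0,"ax":0,"ay":0,"az":0},{"grip":1,"x":3.8,"y":0,"z":0,"ax":0,"ay":0,"az":0},{"grip":1,"x":3.8,"y":0,"z":0,"ax":0,"ay":0,"az":0},{"grip":1,"x":3.8,"y":0,"z":0,"ax":0,"ay":0,"az":0},{"grip":1,"x":3.8,"y":0,"z":0,"ax":0,"ay":0,"az":0},{"grip":1,"x":3.8,"y":0,"z":0,"ax":0,"ay":0,"az":0},{"grip":0.5,"x":3.8,"y":0,"z":0,"ax":0,"ay":-0.1,"az":0},{"grip":0.5,"x":3.8,"y":0,"z":0,"ax":0,"ay":-0.124,"az":0},{"grip":0.5,"x":0,"y":0,"z":0,"ax":0,"ay":-0.1,"az":0},{"grip":0.5,"x":0,"y":0,"z":0,"ax":0,"ay":-0.1,"az":0}]'
python3 -m crank '[{"grip":0.5,"x":0,"y":0,"z":0,"ax":0,"ay":-0.1,"az":0},{"grip":0.5,"x":0,"y":0,"z":0,"ax":0,"ay":0,"az":0}]'
python3 -c "
from h import *
stack(camera('scene'))
for n in ('wrist','side'): inpot(n,.489,-.230)
pot('wrist',.489,-.225,.09); pot('side',.404,.282,.1)
st(); grasp((.489,-.2305),89.8)"
```

```text
clock: 49.5
eef_pos: [0.4924, -0.4021, 0.1209]
tool_rot: [2.219, 2.223, -0.007]
wrist_force: [-7.2, 7.4, 28.3]
grip_width: 0.0004
clock: 50.08
eef_pos: [0.4938, -0.4025, 0.3067]
tool_rot: [2.216, 2.219, -0.008]
wrist_force: [-0.4, 0.1, 2.1]
grip_width: -0.0
clock: 50.92
eef_pos: [0.4927, -0.098, 0.2948]
tool_rot: [1.984, 1.998, -0.433]
wrist_force: [-0.1, -0.6, -0.4]
grip_width: 0.0234
clock: 51.08
eef_pos: [0.4925, -0.0974, 0.2916]
tool_rot: [1.923, 1.943, -0.527]
wrist_force: [-0.1, -0.1, -1.2]
grip_width: 0.0369
stack hist 10mm .05-.20: [ 11   0   0   1  22  27  28  27  12   0   0   0   0  18 109]
wrist blue in pot 157 of 246 [ 0  1 52  0 53 51  0  0]
side blue in pot 21 of 45 [0 0 6 2 5 8 0 0]
wrist pot [ 0.4893 -0.2304] r 0.0336 n 227 handle med [ 0.4894 -0.1604  0.0496] n 437 az 90.0
side pot [0.4022 0.2825] r 0.0337 n 160 handle med [0.3962 0.3432 0.0537] n 160 az 95.7
{'clock': 51.3333, 'eef_pos': [0.4927, -0.1011, 0.2952], 'tool_rot': [1.9336, 1.936, -0.5177], 'wrist_force': [0.2974, -0.1935, -0.132], 'grip_width': 0.0439, 'qpos': [0.0746, -0.1693, 1.4361, -0.5411, 1.8779, -0.0932]}
pre shift then in +z 8.0
 shift in final axes [ 7.52 -0.32 18.8 ]  turn [-0.005 -0.008  0.006]  TCP goal [ 0.4892 -0.17    0.0255]
```

```bash
python3 -m crank '[{"grip":0.5,"x":1.2,"y":-0.1,"z":3.1,"ax":0,"ay":0,"az":0},{"grip":0.5,"x":1.2,"y":0,"z":3.1,"ax":0,"ay":0,"az":0},{"grip":0.5,"x":1.2,"y":0,"z":3.1,"ax":0,"ay":0,"az":0},{"grip":0.5,"x":1.2,"y":0,"z":3.1,"ax":0,"ay":0,"az":0},{"grip":0.5,"x":1.2,"y":0,"z":3.1,"ax":0,"ay":0,"az":0},{"grip":0.5,"x":1.2,"y":0,"z":3.1,"ax":0,"ay":0,"az":0},{"grip":0.5,"x":0,"y":0,"z":2.5,"ax":0,"ay":0,"az":0},{"grip":0.5,"x":0,"y":0,"z":2.5,"ax":0,"ay":0,"az":0},{"grip":0.5,"x":0,"y":0,"z":1.5,"ax":0,"ay":0,"az":0},{"grip":0.5,"x":0,"y":0,"z":0,"ax":0,"ay":0,"az":0}]' 40
python3 -c "
from h import *
grasp((.489,-.2305),89.8,back=0)"
```

```text
clock: 52.17
eef_pos: [0.4872, -0.1638, 0.0379]
tool_rot: [1.937, 1.937, -0.525]
wrist_force: [-0.2, 0.5, 0.6]
grip_width: 0.0438
pre shift then in +z 0
 shift in final axes [0.08 0.2  1.38]  turn [-0.012 -0.008  0.007]  TCP goal [ 0.4892 -0.17    0.0255]
```

```bash
python3 -m crank '[{"grip":0.5,"x":0.1,"y":0.2,"z":1.4,"ax":0,"ay":0,"az":0},{"grip":0.5,"x":0,"y":0,"z":0,"ax":0,"ay":0,"az":0},{"grip":1,"x":0,"y":0,"z":0,"ax":0,"ay":0,"az":0},{"grip":1,"x":0,"y":0,"z":0,"ax":0,"ay":0,"az":0},{"grip":1,"x":0,"y":0,"z":0,"ax":0,"ay":0,"az":0},{"grip":1,"x":0,"y":0,"z":0,"ax":0,"ay":0,"az":0},{"grip":1,"x":0,"y":0,"z":0,"ax":0,"ay":0,"az":0},{"grip":1,"x":0,"y":0,"z":0,"ax":0,"ay":0,"az":0},{"grip":1,"x":0,"y":0,"z":0,"ax":0,"ay":0,"az":0},{"grip":1,"x":-0.3,"y":0,"z":-0.5,"ax":0,"ay":0,"az":0}]' 40
python3 -m crank '[{"grip":1,"x":1,"y":0,"z":-0.6,"ax":0,"ay":0,"az":0},{"grip":1,"x":1.6,"y":0,"z":-0.95,"ax":0,"ay":0,"az":0},{"grip":1,"x":1.6,"y":0,"z":-0.95,"ax":0,"ay":0,"az":0},{"grip":1,"x":1.6,"y":0,"z":-0.95,"ax":0,"ay":0,"az":0},{"grip":1,"x":1.6,"y":0,"z":-0.95,"ax":0,"ay":0,"az":0},{"grip":1,"x":1.6,"y":0,"z":-0.95,"ax":0,"ay":0,"az":0},{"grip":1,"x":0,"y":0,"z":0,"ax":0,"ay":0,"az":0}]' 40
python3 -m crank '[{"grip":1,"x":-0.8,"y":0,"z":-1.4,"ax":0,"ay":0,"az":0},{"grip":1,"x":-1.5,"y":0,"z":-2.6,"ax":0,"ay":0,"az":0},{"grip":1,"x":-1.5,"y":0,"z":-2.6,"ax":0,"ay":0,"az":0},{"grip":1,"x":-1.5,"y":0,"z":-2.6,"ax":0,"ay":0,"az":0},{"grip":1,"x":-1.5,"y":0,"z":-2.6,"ax":0,"ay":0,"az":0},{"grip":1,"x":-0.8,"y":0,"z":-1.4,"ax":0,"ay":0,"az":0},{"grip":1,"x":0,"y":0,"z":0,"ax":0,"ay":0,"az":0}]' 40
python3 -c "
from h import *
st(); grasp((.533,.292),93.8,back=0,zg=.16)"
```

```text
clock: 53.0
eef_pos: [0.4908, -0.1674, 0.0331]
tool_rot: [1.931, 1.939, -0.521]
wrist_force: [0.7, -0.9, -2.6]
grip_width: 0.0114
clock: 53.58
eef_pos: [0.4915, -0.0597, 0.0358]
tool_rot: [1.929, 1.941, -0.517]
wrist_force: [-0.1, -0.2, -1.8]
grip_width: 0.0117
clock: 54.17
eef_pos: [0.4942, -0.0639, 0.1933]
tool_rot: [1.93, 1.932, -0.511]
wrist_force: [0.2, 0.2, -1.5]
grip_width: 0.0117
{'clock': 54.1667, 'eef_pos': [0.4942, -0.0639, 0.1933], 'tool_rot': [1.9304, 1.9324, -0.5109], 'wrist_force': [0.1716, 0.2455, -1.4835], 'grip_width': 0.0117, 'qpos': [0.1491, -0.1649, 1.6128, -0.5196, 1.7516, 0.0676]}
pre shift then in +z 0
 shift in final axes [ 38.26   6.23 -16.34]  turn [-0.033 -0.007 -0.056]  TCP goal [0.529  0.3524 0.1435]
```

```bash
python3 -m crank '[{"grip":1,"x":2,"y":0.4,"z":-0.8,"ax":-0.004,"ay":0,"az":-0.006},{"grip":1,"x":3,"y":0.5,"z":-1.25,"ax":-0.004,"ay":0,"az":-0.006},{"grip":1,"x":3,"y":0.5,"z":-1.25,"ax":-0.004,"ay":0,"az":-0.006},{"grip":1,"x":3,"y":0.5,"z":-1.25,"ax":-0.004,"ay":0,"az":-0.006},{"grip":1,"x":3,"y":0.5,"z":-1.25,"ax":-0.004,"ay":0,"az":-0.006},{"grip":1,"x":3,"y":0.5,"z":-1.25,"ax":-0.004,"ay":0,"az":-0.006},{"grip":1,"x":3,"y":0.5,"z":-1.25,"ax":-0.004,"ay":0,"az":-0.006},{"grip":1,"x":3,"y":0.5,"z":-1.25,"ax":-0.004,"ay":0,"az":-0.006},{"grip":1,"x":3,"y":0.5,"z":-1.25,"ax":0,"ay":0,"az":-0.006},{"grip":1,"x":3,"y":0.5,"z":-1.25,"ax":0,"ay":0,"az":-0.003}]' 40
python3 -m crank '[{"grip":1,"x":3,"y":0.5,"z":-1.3,"ax":0,"ay":0,"az":0},{"grip":1,"x":3,"y":0.4,"z":-1.3,"ax":0,"ay":0,"az":0},{"grip":1,"x":2,"y":0.3,"z":-1,"ax":0,"ay":0,"az":0},{"grip":1,"x":1.2,"y":0.2,"z":-0.6,"ax":0,"ay":0,"az":0},{"grip":1,"x":0,"y":0,"z":0,"ax":0,"ay":0,"az":0},{"grip":1,"x":0,"y":0,"z":0,"ax":0,"ay":0,"az":0}]' 40
python3 -c "
from h import *
st(); grasp((.533,.292),93.8,back=0,zg=.047)"
```

```text
clock: 55.0
eef_pos: [0.53, 0.2505, 0.1471]
tool_rot: [1.859, 1.994, -0.505]
wrist_force: [1.1, -0.5, -0.8]
grip_width: 0.0117
clock: 55.5
eef_pos: [0.5374, 0.3506, 0.1382]
tool_rot: [1.858, 1.994, -0.506]
wrist_force: [0.1, -0.5, -1.7]
grip_width: 0.0117
{'clock': 55.5, 'eef_pos': [0.5374, 0.3506, 0.1382], 'tool_rot': [1.8584, 1.9941, -0.5056], 'wrist_force': [0.1131, -0.5408, -1.684], 'grip_width': 0.0117, 'qpos': [0.7344, 0.4997, 0.9748, -0.4309, 1.9788, 0.5536]}
pre shift then in +z 0
 shift in final axes [ 5.59 -0.83  9.2 ]  turn [-0.01  -0.005  0.007]  TCP goal [0.529  0.3524 0.0305]
```

```bash
python3 -m crank '[{"grip":1,"x":1.2,"y":-0.3,"z":2.1,"ax":0,"ay":0,"az":0},{"grip":1,"x":1.6,"y":-0.3,"z":2.7,"ax":0,"ay":0,"az":0},{"grip":1,"x":1.2,"y":-0.1,"z":2.1,"ax":0,"ay":0,"az":0},{"grip":1,"x":0.6,"y":0,"z":0.9,"ax":0,"ay":0,"az":0},{"grip":1,"x":0.3,"y":0,"z":0.5,"ax":0,"ay":0,"az":0},{"grip":1,"x":0,"y":0,"z":0,"ax":0,"ay":0,"az":0},{"grip":1,"x":0,"y":0,"z":0,"ax":0,"ay":0,"az":0}]' 40
python3 -c "
from h import *
st(); grasp((.533,.292),93.8,back=0,zg=.047)"
```

```text
clock: 56.08
eef_pos: [0.5306, 0.3514, 0.0458]
tool_rot: [1.861, 1.992, -0.499]
wrist_force: [-0.8, 0.1, -2.6]
grip_width: 0.0117
{'clock': 56.0833, 'eef_pos': [0.5306, 0.3514, 0.0458], 'tool_rot': [1.8615, 1.9922, -0.499], 'wrist_force': [-0.8147, 0.1108, -2.5586], 'grip_width': 0.0117, 'qpos': [0.7413, 0.5243, 1.1064, -0.4058, 1.8348, 0.6311]}
pre shift then in +z 0
 shift in final axes [ 0.85 -0.16  1.27]  turn [-0.007 -0.008  0.003]  TCP goal [0.529  0.3524 0.0305]
```

```bash
python3 -m crank '[{"grip":1,"x":0.35,"y":-0.1,"z":0.55,"ax":0,"ay":0,"az":0},{"grip":1,"x":0.2,"y":0,"z":0.3,"ax":0,"ay":0,"az":0},{"grip":1,"x":0.1,"y":0,"z":0.2,"ax":0,"ay":0,"az":0},{"grip":1,"x":0,"y":0,"z":0,"ax":0,"ay":0,"az":0},{"grip":1,"x":0,"y":0,"z":0,"ax":0,"ay":0,"az":0}]' 40
python3 -c "
from h import *
grasp((.533,.292),93.8,back=0,zg=.047)
pot('side',.533,.292,.08); pot('scene',.533,.292,.08)"
```

```text
clock: 56.5
eef_pos: [0.5293, 0.3526, 0.0339]
tool_rot: [1.861, 1.992, -0.498]
wrist_force: [-1.6, 1.6, 5.0]
grip_width: 0.0122
pre shift then in +z 0
 shift in final axes [ 0.15 -0.03  0.3 ]  turn [-0.006 -0.008  0.004]  TCP goal [0.529  0.3524 0.0305]
side pot [0.5485 0.3357] r 0.0194 n 24 handle med [0.5132 0.3511 0.0494] n 11 az 156.3
scene pot [0.5386 0.2943] r 0.0393 n 13 handle med [0.5374 0.3493 0.0512] n 69 az 91.2
```

Contact. Release, retreat high and clear, then check everything.

```bash
python3 -m crank '[{"grip":0.7,"x":0.05,"y":0,"z":0.1,"ax":0,"ay":0,"az":0},{"grip":0.5,"x":0,"y":0,"z":0,"ax":0,"ay":0,"az":0},{"grip":0.5,"x":0,"y":0,"z":0,"ax":0,"ay":0,"az":0},{"grip":0.5,"x":0,"y":0,"z":0,"ax":0,"ay":0,"az":0},{"grip":0.5,"x":0,"y":0,"z":0,"ax":0,"ay":0,"az":0},{"grip":0.5,"x":0,"y":0,"z":-2,"ax":0,"ay":0,"az":0},{"grip":0.5,"x":0,"y":0,"z":-3.5,"ax":0,"ay":0,"az":0},{"grip":0.5,"x":-1,"y":0,"z":-3.5,"ax":0,"ay":0,"az":0},{"grip":0.5,"x":-2,"y":0,"z":-3.3,"ax":0,"ay":0,"az":0},{"grip":0.5,"x":-2,"y":0,"z":-3.3,"ax":0,"ay":0,"az":0}]' 40
python3 -m crank '[{"grip":0.5,"x":-3,"y":0,"z":-2,"ax":0,"ay":0.1,"az":0},{"grip":0.5,"x":-3.5,"y":0,"z":-1,"ax":0,"ay":0.12,"az":0},{"grip":0.5,"x":-3.5,"y":0,"z":-1,"ax":0,"ay":0.12,"az":0},{"grip":0.5,"x":-3.5,"y":0,"z":-1,"ax":0,"ay":0.12,"az":0},{"grip":0.5,"x":-3.5,"y":0,"z":0,"ax":0,"ay":0.06,"az":0},{"grip":0.5,"x":-3.5,"y":0,"z":0,"ax":0,"ay":0,"az":0},{"grip":0.5,"x":0,"y":0,"z":0,"ax":0,"ay":0,"az":0},{"grip":0.5,"x":0,"y":0,"z":0,"ax":0,"ay":0,"az":0}]'
python3 -c "
from h import *
st()
pot('wrist',.533,.292,.07); pot('wrist',.404,.282,.07)
inpot('wrist',.533,.292); inpot('wrist',.404,.282)
im=camera('wrist')['img']; c=camera('scene'); stack(c)
P=pts(c);H,S,V=cv2.split(cv2.cvtColor(c['img'],cv2.COLOR_BGR2HSV));Z=P[...,2]
q=P[((H<6)|(H>174))&(S>150)&(Z>.1)&(Z<.18)&(P[...,1]<-.3)&(P[...,0]<.6)];print('paddle',len(q),np.median(q,0).round(4))
cv2.imwrite('pics/w20.png',im); cv2.imwrite('pics/sc20.png',c['img'])"
```

```text
clock: 57.43
eef_pos: [0.5275, 0.3859, 0.192]
tool_rot: [1.859, 1.994, -0.503]
wrist_force: [0.6, 1.1, 0.3]
grip_width: 0.0441
clock: 58.1
eef_pos: [0.5409, 0.2066, 0.285]
tool_rot: [-2.145, -2.284, 0.005]
wrist_force: [0.5, -0.3, 0.4]
grip_width: 0.0441
{'clock': 58.1, 'eef_pos': [0.5409, 0.2066, 0.285], 'tool_rot': [-2.1455, -2.284, 0.0052], 'wrist_force': [0.532, -0.2929, 0.4417], 'grip_width': 0.0441, 'qpos': [0.303, 0.0626, 1.1495, 0.0056, 1.9362, 0.2424]}
wrist pot [0.5327 0.2898] r 0.0334 n 399 handle med [0.5296 0.3441 0.0547] n 339 az 93.3
wrist pot [0.4039 0.2825] r 0.0335 n 472 handle med [0.4035 0.3357 0.0545] n 403 az 90.5
wrist blue in pot 488 of 1184 [  0   0   0 294  28 163   3   0]
wrist blue in pot 546 of 1074 [  0   2  24 318  39 150  13   0]
stack hist 10mm .05-.20: [  0   0   0   1  22  26  29  27  10   0   0   0   0  20 106]
paddle 138 [ 0.4956 -0.3982  0.167 ]
```

View pics/w20.png

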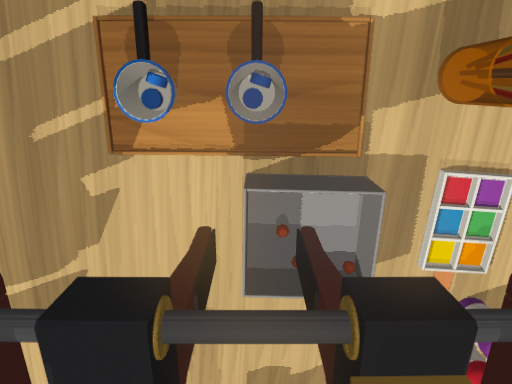

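View pics/sc20.png

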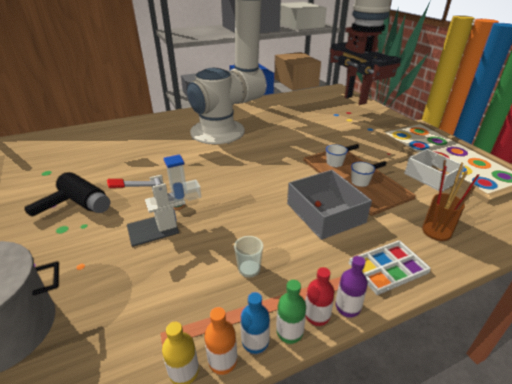

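Each pot on the tray, at (144,90) and (257,92), stands upright with two blue tablets inside. The tub shows three lumps, with the fourth hidden by a finger. The lever is up, and the glass and dispenser haven't moved. I'll do a last numeric check from the side camera and then hand in.

```bash
python3 -c "
from h import *
lumps('side',(.3,.75,-.3,.19))
im,P,ok=look('side');H,S,V=cv2.split(cv2.cvtColor(im,cv2.COLOR_BGR2HSV));Z=P[...,2]
m=ok&(H>40)&(H<90)&(S>60)&(Z>.01)&(Z<.045)&(abs(P[...,0]-.405)<.05)&(abs(P[...,1]+.243)<.05);print('bobbin',np.median(P[m],0).round(3))
print(hand_in())"
```

```text
lump? 34 [189 217   7   7] [0.6861 0.0513 0.0162] top 0.023
lump? 38 [214 230   7   7] [0.6075 0.0523 0.0141] top 0.024
lump? 38 [213 249   7   7] [0.58   0.0999 0.0124] top 0.021
bobbin [ 0.406 -0.243  0.02 ]
the job is handed in; nothing more can be done
None
```

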